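# Set the agar slants

### The job

The sealed tubes of warm agar must now set on the slant. Bring each tube round to the open front of the hooded warmer by turning the knob on its roof, lift it out, and lean it in the slant rest, cap up, one tube to a bay, with its foot down in the rest against the stop lip and its side against the notched wall, straight across and not askew. Do this with every tube in the warmer, and leave the other things on the bench where they are.

Things in the scene. Friction and masses are not known exactly. Their poses are not given: they have to be found in the camera images.
- wheel (a joint): angle (rad) of the wheel of the tube warmer, counter-clockwise seen from above, 0 where it stood at the start; it turns without end both ways about the vertical axis through knob_grip, with friction (about 0.12 N m), and stays where it is left. Six aluminium wells, 24 mm wide outside, 52 mm deep, floor 35 mm above the bench, stand on it every 60 degrees at 78 mm radius; some are empty
- knob_grip (a point): centre of the black bar knob on the wheel's axis, above the hood: it turns the wheel. The bar is 36 mm long (along this point's x axis, which turns with it and points at one of the wells), 14 mm wide, 20 mm high. The clear roof of the hood lies 19 mm below this point, so grip the bar with the fingertips
- front_place (a point): fixed point of the white tube warmer on the right: centre of a tube standing in the well at the open front; its x axis points from here to the wheel's axis, 78 mm away. A clear hood (roof top 200 mm above the bench) covers the rest of the wheel; the roof begins 30 mm behind this point, so a tube comes out freely only with its well within about 12 degrees of here
- rest: aluminium slant rest fixed on the left, 234 mm long (y), 69 mm deep (x), origin under its centre. Floor 4 mm thick. Stop lip at the -x edge, inner face at x = -30.6 mm, 22 mm high; 16 mm high ribs on it part five foot bays 26 mm wide, at y = -92, -46, 0, 46, 92 mm. Wall at the +x edge, inner face at x = 30.6 mm, with a V notch over each bay, bottom 74 mm high, peaks 93 mm. A tube leans 35 degrees, cap to +x
- tube0_mid (a point): centre of tube0, a sealed pale culture tube with a grey screw cap, 30 g (balance point about 77 mm from the foot), 150 mm long, 16 mm thick, round foot; on its axis, 75 mm from either end, z from foot to cap. The top 25 mm are the six-sided cap, 20 mm across its flats, 23 mm across its corners, one of which points along x. Absent in some starts
- tube0_foot (a point): centre of the round foot (radius 8 mm) of tube0, on its axis, 8 mm from the tip
- tube1_mid (a point): centre of tube1, a sealed pale culture tube with a grey screw cap, 30 g (balance point about 77 mm from the foot), 150 mm long, 16 mm thick, round foot; on its axis, 75 mm from either end, z from foot to cap. The top 25 mm are the six-sided cap, 20 mm across its flats, 23 mm across its corners, one of which points along x. Absent in some starts
- tube1_foot (a point): centre of the round foot (radius 8 mm) of tube1, on its axis, 8 mm from the tip
- tube2_mid (a point): centre of tube2, a sealed pale culture tube with a grey screw cap, 30 g (balance point about 77 mm from the foot), 150 mm long, 16 mm thick, round foot; on its axis, 75 mm from either end, z from foot to cap. The top 25 mm are the six-sided cap, 20 mm across its flats, 23 mm across its corners, one of which points along x. Absent in some starts
- tube2_foot (a point): centre of the round foot (radius 8 mm) of tube2, on its axis, 8 mm from the tip
- tube3_mid (a point): centre of tube3, a sealed pale culture tube with a grey screw cap, 30 g (balance point about 77 mm from the foot), 150 mm long, 16 mm thick, round foot; on its axis, 75 mm from either end, z from foot to cap. The top 25 mm are the six-sided cap, 20 mm across its flats, 23 mm across its corners, one of which points along x. Absent in some starts
- tube3_foot (a point): centre of the round foot (radius 8 mm) of tube3, on its axis, 8 mm from the tip
- tube4_mid (a point): centre of tube4, a sealed pale culture tube with a grey screw cap, 30 g (balance point about 77 mm from the foot), 150 mm long, 16 mm thick, round foot; on its axis, 75 mm from either end, z from foot to cap. The top 25 mm are the six-sided cap, 20 mm across its flats, 23 mm across its corners, one of which points along x. Absent in some starts
- tube4_foot (a point): centre of the round foot (radius 8 mm) of tube4, on its axis, 8 mm from the tip
- tube5_mid (a point): centre of tube5, a sealed pale culture tube with a grey screw cap, 30 g (balance point about 77 mm from the foot), 150 mm long, 16 mm thick, round foot; on its axis, 75 mm from either end, z from foot to cap. The top 25 mm are the six-sided cap, 20 mm across its flats, 23 mm across its corners, one of which points along x. Absent in some starts
- tube5_foot (a point): centre of the round foot (radius 8 mm) of tube5, on its axis, 8 mm from the tip
- filter_cube: small black filter cube, 34 x 34 x 35 mm, a bystander; origin under its centre
- mouse: black computer mouse, 104 x 57 x 34 mm, a bystander; origin under its centre
- marker: white marker pen with a black cap, 135 mm long, 16 mm thick, a bystander; origin under its centre
There are look-alikes about, which are no part of the job. Leave any orange look-alike of the part that bears tube5_mid alone.

How it is judged:
At the end, for the whole second after the job is handed in: every tube present stands in the slant rest with its foot on the floor plate and within 8 mm of the stop lip, leaning 28 to 43 degrees from vertical on the wall and not more than 15 degrees askew sideways, cap up, at rest (angle between tube0_foot's own z axis and vertical between 0.48 and 0.75 rad and height (world z) of each of tube0_foot, tube1_foot, tube2_foot, tube3_foot, tube4_foot, tube5_foot below 0.02 m and x of tube0_foot in the frame of rest between -0.034 and -0.0146 m and y of tube0_foot in the frame of rest between -0.112 and 0.112 m and x of each of tube0_mid, tube1_mid, tube2_mid, tube3_mid, tube4_mid, tube5_mid in the frame of rest above 0 m and angle between the z axis of each of tube0_foot, tube1_foot, tube2_foot, tube3_foot, tube4_foot, tube5_foot and the y axis of rest, either way round above 1.31 rad and angle between tube1_foot's own z axis and vertical between 0.48 and 0.75 rad and x of tube1_foot in the frame of rest between -0.034 and -0.0146 m and y of tube1_foot in the frame of rest between -0.112 and 0.112 m and angle between tube2_foot's own z axis and vertical between 0.48 and 0.75 rad and x of tube2_foot in the frame of rest between -0.034 and -0.0146 m and y of tube2_foot in the frame of rest between -0.112 and 0.112 m and angle between tube3_foot's own z axis and vertical between 0.48 and 0.75 rad and x of tube3_foot in the frame of rest between -0.034 and -0.0146 m and y of tube3_foot in the frame of rest between -0.112 and 0.112 m and angle between tube4_foot's own z axis and vertical between 0.48 and 0.75 rad and x of tube4_foot in the frame of rest between -0.034 and -0.0146 m and y of tube4_foot in the frame of rest between -0.112 and 0.112 m and angle between tube5_foot's own z axis and vertical between 0.48 and 0.75 rad and x of tube5_foot in the frame of rest between -0.034 and -0.0146 m and y of tube5_foot in the frame of rest between -0.112 and 0.112 m); the robot touches nothing.
It fails at once if the filter cube is pushed more than 60 mm from its place (distance of filter_cube from where it was at the start of the episode above 0.06 m).
It fails at once if the mouse is pushed more than 60 mm from its place (distance of mouse from where it was at the start of the episode above 0.06 m).
It fails at once if the marker is pushed more than 60 mm from its place (distance of marker from where it was at the start of the episode above 0.06 m).
Of tube0, tube1, tube2, tube3, tube4, tube5 only 4 to 5 are there at a start; the rules pass over those that are not, and their reading is None.
Once in a run the grip may slacken for a moment while it holds something.
It also fails if it takes over 210 s, if anything falls off the work surface, if the arm or the gripper's body presses on something with over 40 N, if the wrist force passes 120 N, or if a joint passes its speed limit or range.

### The arm

A 6-joint arm with a two-finger parallel gripper is mounted at the origin on a cart in front of the work surface, level with it; the furniture and walls round the work are solid. World frame = base frame: x ahead of the robot, y to its left, z up, the work surface at z = 0. Lengths are in m, angles in rad, forces in N, time in s.
With the tool pointing down it reaches from about 0.3 to 0.875 m from the base axis. Payload 6.4 kg.
Tool frame: the origin (TCP) lies between the finger pads; the fingertips stand ctrl.tip_extent ahead of it and the grasp point (between the pads) is the TCP (ctrl.tip_extent is the distance from the TCP to the fingertips, in m); z points along the fingers, y is the line along which they close (so a half turn about z gives the same grasp; the last joint's range is limited). The gripper opens to 85 mm and grips with 20 to 120 N. Pads are 22 mm wide; open, the fingers measure 114 mm over their backs; the gripper's body (76 mm by 85 mm) begins 54 mm behind the grasp point. The pads swing forward as they close: fully open they stand 13 mm farther back than shut.
Start: joints at [-1.334, 0.181, 1.607, -0, 1.354, -0.206], TCP at [0.246, -0.52, 0.25] pointing down, gripper open.
Joint ranges: [-2.99, 2.99], [-0.89, 2.07], [0.3, 2.58], [-1.14, 4.28], [0, 2.63], [-3.12, 3.12]. Speed limits (rad/s): [2.57, 2.57, 3.01, 3.14, 3.14, 3.14].

### API

Orientations are given as a unit quaternion [w, x, y, z].
In Python, from bench import ctrl gives the robot as it stands.
- The arm moves only by the tool send_rows, never from a script. Its arguments are lists of equal length, an entry for each row: "dr": the turn, a rotation vector about the tool's x, y, z in units of 6 degrees (1.0 is 6 degrees), a list of three; "xyz": the shift along the tool's x, y, z in cm, a list of three; "jaw": the opening in per cent of the stroke, from 0 (shut) to 100 (fully open). In form: {"dr": [[wx, wy, wz], ...], "xyz": [[dx, dy, dz], ...], "jaw": [jaw, ...]}. A call has exactly 8 rows; each row is the pose to reach, as a shift and turn from the pose commanded when the call began, along the tool's axes at that moment; what a row does not reach only later rows make up. A row lasts 1/8 s, in which the tool goes at most 62.5 mm and 10.7 degrees, less where a joint would pass 70% of its speed; a pose out of reach is approached as far as the arm can. A call with a gripper value outside its range is refused whole. The fingers move at their own pace and stop on an object; the grip force is fixed at half the most. Time passes only in rows, so rows that repeat a pose let the fingers close, or fill a call up. It gives the time, the measured TCP pose, the force, the opening and the grip force at its end, in the units of the state.
- ctrl.get_obs(): the state, without advancing time (a new reading comes with each control period).
- ctrl.camera(name): name is "side" or "top" or "wrist"; returns the picture (420x560x3 uint8, red, green, blue); there is no depth.
- ctrl.calibration(name): a dict with "camera_matrix" (3x3 intrinsics, pixels), "world_from_camera" (4x4, takes a point from camera to world coordinates). Camera axes: x right, y up, looking along -z (the intrinsics and any distortion apply to the point x, -y, -z); pixel columns grow to the right and rows downward; lengths in m; the calibration is good to about 2 mm. A picture is of the moment at which its call begins: read the wrist's pose just before it. calibration takes no time and is no camera call; for the wrist camera it gives the pose at the moment of the call.
- ctrl.hand_in(): hands the job in; it is judged then, once.
The state is a dict: "time_s": time; "q": joint angles; "dq": joint speeds; "joint_efforts": joint torques, N m; "eef_pos": TCP position; "eef_rot": TCP orientation; "wrist_force": force on the tool from outside, world axes, zero at the start; "torque": the same for the moment, N m; "opening": opening from 0.0 (shut) to 1.0 (fully open); "grasp_force": force on a finger pad.
Only numpy, scipy, OpenCV 4.12 (cv2) and the standard library are available. Lean on these libraries where they do the work, as an engineer would, in place of code of your own. Each camera call takes 0.05 s, during which the arm holds its last target. There are 200 camera calls.

## Working session

There is one attempt and no reset: what is moved stays moved. The work goes in short steps, Python scripts to look and compute and a tool call to move; the robot and the scene stay as the last step left them, time stands still between calls to the robot, and variables do not carry over. Pictures are saved under pics/ and viewed, at most 14 in all, crops included, and the job is handed in when it is done.

Besides the shell and the picture viewer there is one more tool, called after "Emit:" in YAML: its name, and indented under it one key for each argument. send_rows: Moves the arm, as the interface text tells. Its arguments: {"type":"object","properties":{"dr":{"type":"array","items":{"type":"array","items":{"type":"number"}}},"xyz":{"type":"array","items":{"type":"array","items":{"type":"number"}}},"jaw":{"type":"array","items":{"type":"number"}}},"required":["dr","xyz","jaw"]}

```bash
ls; mkdir -p pics
python3 - <<'E'
from bench import ctrl
import cv2,numpy as np
o=ctrl.get_obs();print(o['eef_pos'],o['eef_rot'],o['opening'],ctrl.tip_extent,o['time_s'])
for n in ['side','top']:
    c=ctrl.calibration(n);print(n,np.round(c['camera_matrix'],1).tolist(),np.round(c['world_from_camera'],3).tolist(),[k for k in c])
    cv2.imwrite(f'pics/{n}0.png',ctrl.camera(n)[:,:,::-1])
print(np.round(ctrl.calibration('wrist')['world_from_camera'],3).tolist())
E
```

```text
pics
[ 0.24626071 -0.51901809  0.2493605 ] [-8.87260687e-04  9.75587300e-01  2.19610182e-01 -3.71474817e-05] 1.0011711779320924 0.019 0.0
side [[471.6, 0.0, 290.4], [0.0, 471.6, 211.0], [0.0, 0.0, 1.0]] [[0.035, 0.406, -0.913, -0.7], [-0.999, -0.01, -0.042, -0.154], [-0.027, 0.914, 0.406, 0.705], [0.0, 0.0, 0.0, 1.0]] ['camera_matrix', 'world_from_camera']
top [[464.9, 0.0, 288.1], [0.0, 464.9, 207.1], [0.0, 0.0, 1.0]] [[-0.015, 0.993, -0.118, 0.342], [-1.0, -0.014, 0.005, -0.091], [0.003, 0.118, 0.993, 1.748], [0.0, 0.0, 0.0, 1.0]] ['camera_matrix', 'world_from_camera']
[[0.428, 0.869, 0.248, 0.309], [-0.904, 0.412, 0.116, -0.488], [-0.002, -0.274, 0.962, 0.373], [0.0, 0.0, 0.0, 1.0]]
```

View pics/side0.png

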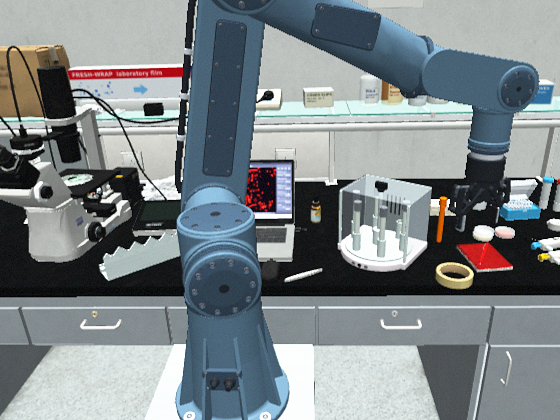

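View pics/top0.png

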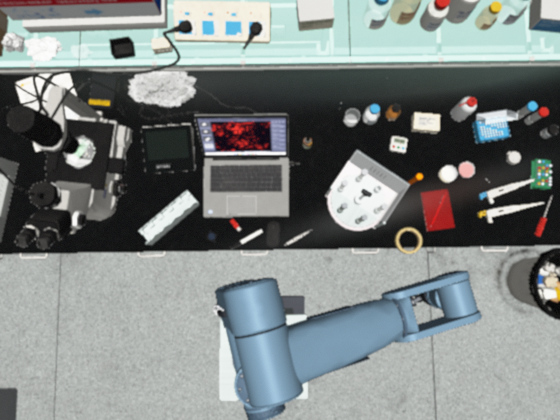

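The side view shows the warmer at about (383,225), the orange look-alike at (441,218) and the rest at (150,255). The top view shows the warmer at (365,195) with its knob, the rest at (169,217) and the orange tube at (417,178). Next I'll zoom in on these.

Run:
```python
import cv2,numpy as np
t=cv2.imread('pics/top0.png');s=cv2.imread('pics/side0.png')
f=lambda a,x,y,w,h:cv2.resize(a[y:y+h,x:x+w],(400,300),interpolation=cv2.INTER_CUBIC)
m=np.vstack([np.hstack([f(t,315,140,120,90),f(t,125,178,88,66)]),np.hstack([f(s,325,165,132,99),f(s,90,215,120,90)])])
cv2.imwrite('pics/z1.png',m)
```

```text
(no output)
```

View pics/z1.png

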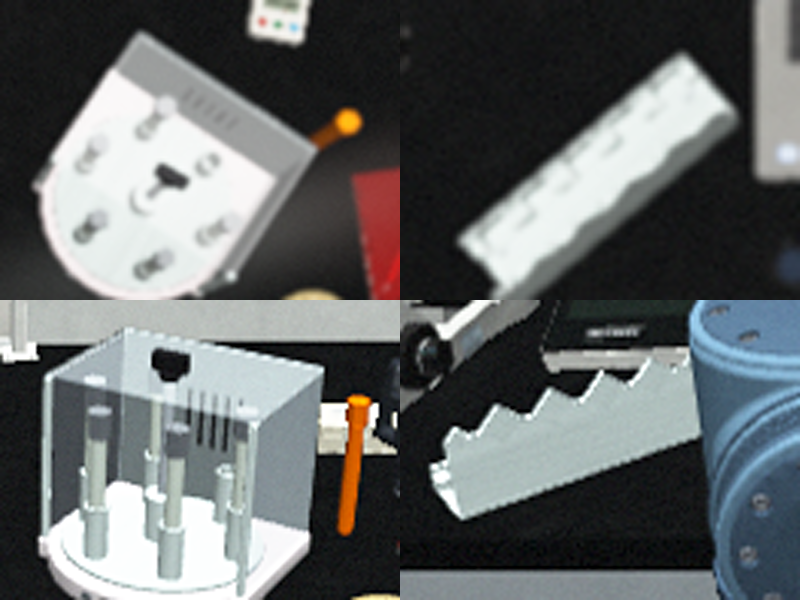

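The zoom shows five grey-capped pale tubes in the warmer, with cap crops at (155,115), (95,150), (92,220), (155,262) and (215,228). The upper-right well at (208,163) is empty, and the knob is at (170,177). The only look-alike is the orange tube standing outside at (345,122), which I'll leave alone. The open front faces lower-left. The rest's notched wall is on its lower-right side.

```bash
cat > h.py <<'E'
from bench import ctrl
import numpy as np, cv2
from scipy.spatial.transform import Rotation as R
def cal(n):
    c=ctrl.calibration(n); return np.array(c['camera_matrix']),np.array(c['world_from_camera'])
def ray(c,p,z):
    K,T=c; d=T[:3,:3]@np.array([(p[0]-K[0,2])/K[0,0],-(p[1]-K[1,2])/K[1,1],-1]); o=T[:3,3]
    return o+d*(z-o[2])/d[2]
def proj(c,P):
    K,T=c; q=T[:3,:3].T@(np.array(P)-T[:3,3]); return np.array([K[0,2]-K[0,0]*q[0]/q[2],K[1,2]+K[1,1]*q[1]/q[2]])
def pose():
    o=ctrl.get_obs(); return np.array(o['eef_pos']),R.from_quat(np.array(o['eef_rot'])[[1,2,3,0]])
def ori(az,tilt=0): # tool x horizontal azimuth az (deg), tool z down, tilted so z leans toward az by tilt
    a=np.radians(az);t=np.radians(tilt)
    h=np.array([np.cos(a),np.sin(a),0]);u=np.array([0,0,1.])
    z=-np.cos(t)*u+np.sin(t)*h; x=np.cos(t)*h+np.sin(t)*u
    return R.from_matrix(np.c_[x,np.cross(z,x),z])
def go(p0,R0,p1,R1): # (xyz cm, dr units)
    return np.round(R0.inv().apply(np.array(p1)-p0)*100,2).tolist(), np.round(np.degrees((R0.inv()*R1).as_rotvec())/6,2).tolist()
E
python3 - <<'E'
from h import *
t,s=cal('top'),cal('side')
print(ray(t,(366.3,193.1),.219),ray(s,(381.1,185.8),.219))
for n,p in dict(A=(155,115),B=(95,150),C=(92,220),D=(155,262),E=(215,228)).items(): print(n,ray(t,(315+p[0]/3.333,140+p[1]/3.333),.185))
# rest corners in crop2: bottom-left end & top-right end
for p in [(60,240),(285,55),(335,115),(105,300)]: print(ray(t,(125+p[0]/4.545,178+p[1]/4.545),.03))
p,r=pose(); print(go(p,r,[.50,-.33,.45],ori(-34)), r.as_matrix().round(3).tolist())
E
```

```text
[ 0.56688652 -0.35952808  0.219     ] [ 0.56362038 -0.35593723  0.219     ]
A [ 0.63627358 -0.35132136  0.185     ]
B [ 0.60083148 -0.2887767   0.185     ]
C [ 0.5288474  -0.28365868  0.185     ]
D [ 0.48508376 -0.34628935  0.185     ]
E [ 0.51887878 -0.4084281   0.185     ]
[0.46584642 0.45531183 0.03      ]
[0.61540082 0.2741912  0.03      ]
[0.56511065 0.23274029 0.03      ]
[0.41663686 0.41775834 0.03      ]
([31.03, -6.25, -20.03], [-0.01, 0.0, 9.89]) [[0.904, 0.428, -0.0], [0.428, -0.904, 0.001], [0.0, -0.002, -1.0]]
```

Emit:
send_rows:
  dr:
    - [0, 0, 1.4]
    - [0, 0, 2.8]
    - [0, 0, 4.2]
    - [0, 0, 5.6]
    - [0, 0, 7]
    - [0, 0, 8.4]
    - [0, 0, 9.8]
    - [0, 0, 9.89]
  xyz:
    - [0, 0, -5]
    - [3, -1, -10]
    - [8, -2, -15]
    - [13, -3, -20]
    - [18, -4, -20]
    - [23, -5, -20]
    - [28, -6, -20]
    - [31, -6.2, -20]
  jaw: [100, 100, 100, 100, 100, 100, 100, 100]

```text
time_s: 1.1
eef_pos: [0.5016, -0.3286, 0.4499]
eef_rot: [-0.0, 0.956, -0.292, -0.0]
wrist_force: [0.1, -0.9, -1.0]
opening: 0.999
grasp_force: 0.0
```

Emit:
send_rows:
  dr:
    - [0, 0, 0]
    - [0, 0, 0]
    - [0, 0, 0]
    - [0, 0, 0]
    - [0, 0, 0]
    - [0, 0, 0]
    - [0, 0, 0]
    - [0, 0, 0]
  xyz:
    - [0, 0, 0]
    - [0, 0, 0]
    - [0, 0, 0]
    - [0, 0, 0]
    - [0, 0, 0]
    - [0, 0, 0]
    - [0, 0, 0]
    - [0, 0, 0]
  jaw: [60, 60, 60, 60, 60, 60, 60, 60]

```text
time_s: 2.1
eef_pos: [0.4999, -0.3307, 0.4503]
eef_rot: [-0.0, 0.956, -0.292, 0.0]
wrist_force: [0.3, -0.7, 0.2]
opening: 0.601
grasp_force: 0.0
```

Run:
```python
from h import *
import pickle
p,r=pose();c=cal('wrist');print(p,r.as_matrix().round(3).tolist(),ctrl.get_obs()['q'])
im=ctrl.camera('wrist')[:,:,::-1];cv2.imwrite('pics/w1.png',im);pickle.dump(c,open('w1.pkl','wb'))
print(c[0][0],c[1].round(3).tolist())
```

```text
[ 0.49994553 -0.33065545  0.45028818] [[0.829, -0.559, 0.0], [-0.559, -0.829, 0.0], [-0.0, -0.0, -1.0]] [-7.82162168e-01  1.51574380e-01  1.24761997e+00  1.67924556e-05
  1.74240269e+00  1.38144590e+00]
[360.43561507   0.         282.00525664] [[-0.559, 0.797, 0.228, 0.558], [-0.829, -0.537, -0.154, -0.368], [-0.0, -0.275, 0.962, 0.574], [0.0, 0.0, 0.0, 1.0]]
```

View pics/w1.png

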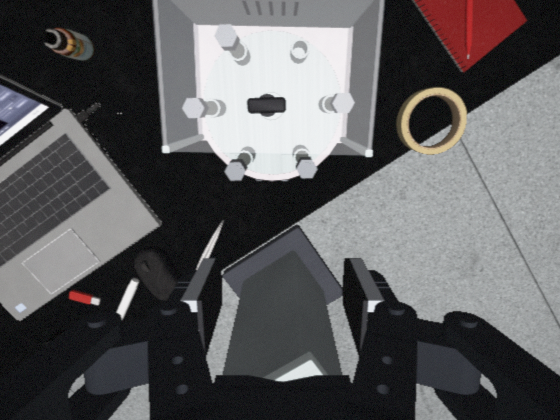

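The wrist view shows knob (267,104), cap tops (236,172), (306,171), (343,103), (229,36) and (193,107), and the empty well at (300,50). The hood's front edge runs along row ~151 and faces down in the image.

Run:
```python
from h import *
import pickle
from scipy.optimize import least_squares
c=pickle.load(open('w1.pkl','rb'));im=cv2.imread('pics/w1.png');g=cv2.cvtColor(im,cv2.COLOR_BGR2GRAY)
h=g[85:125,235:300];m=(h<60).astype(np.uint8)
n,l,st,ce=cv2.connectedComponentsWithStats(m);i=1+np.argmax(st[1:,4]);ys,xs=np.where(l==i)
rect=cv2.minAreaRect(np.c_[xs,ys].astype(np.float32));print(rect,st[i])
kp=(rect[0][0]+235,rect[0][1]+85);print('knob',ray(c,kp,.229),ray(c,kp,.219))
P=np.array([ray(c,q,.185)[:2] for q in [(236,172),(306,171),(343,103),(229,36),(193,107)]]);off=np.array([0,60,120,240,300])
f=lambda v:(P-(v[:2]+.078*np.c_[np.cos(np.radians(v[2]+off)),np.sin(np.radians(v[2]+off))])).ravel()*1000
s=[least_squares(lambda v:f([v[0],v[1],v[2]*100]),[.565,-.358,1.2])]
print(s[0].x,s[0].fun.reshape(-1,2).round(1).tolist())
f=lambda v:(P-(v[:2]+.078*np.c_[np.cos(np.radians(v[2]-off)),np.sin(np.radians(v[2]-off))])).ravel()*1000
f2=lambda v:(P-(v[:2]+.078*np.c_[np.cos(np.radians(v[2]*100+off)),np.sin(np.radians(v[2]*100+off))])).ravel()*1000
print(np.degrees(np.arctan2(P[:,1]+.358,P[:,0]-.565)))
a,b=ray(c,(165,150),.2),ray(c,(370,152.5),.2);d=b-a;print('front edge az',np.degrees(np.arctan2(d[1],d[0])),a,b)
x,y=ray(c,(246,104.5),.229),ray(c,(286,104.5),.229);print('bar az',np.degrees(np.arctan2(*(y-x)[[1,0]])))
```

```text
((31.0, 20.0), (16.0, 36.0), 90.0) [ 13  12  37  17 246]
knob [ 0.56767385 -0.3573497   0.229     ] [ 0.56796482 -0.35702894  0.219     ]
[ 0.56637257 -0.35782878  1.17143305] [[-1.2, -0.5], [-0.6, 1.1], [2.0, 0.2], [-1.2, -1.1], [1.0, 0.3]]
[ 117.15674697  176.15560498 -120.86443376   -3.54346752   55.93122223]
front edge az -124.6641888233396 [ 0.59006283 -0.2448098   0.2       ] [ 0.46984002 -0.41866566  0.2       ]
bar az -123.9716952314839
```

Run:
```python
import cv2
im=cv2.imread('pics/w1.png');cv2.imwrite('pics/w1z.png',cv2.resize(im[0:195,145:400],(784,600),interpolation=cv2.INTER_CUBIC))
```

```text
(no output)
```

View pics/w1z.png

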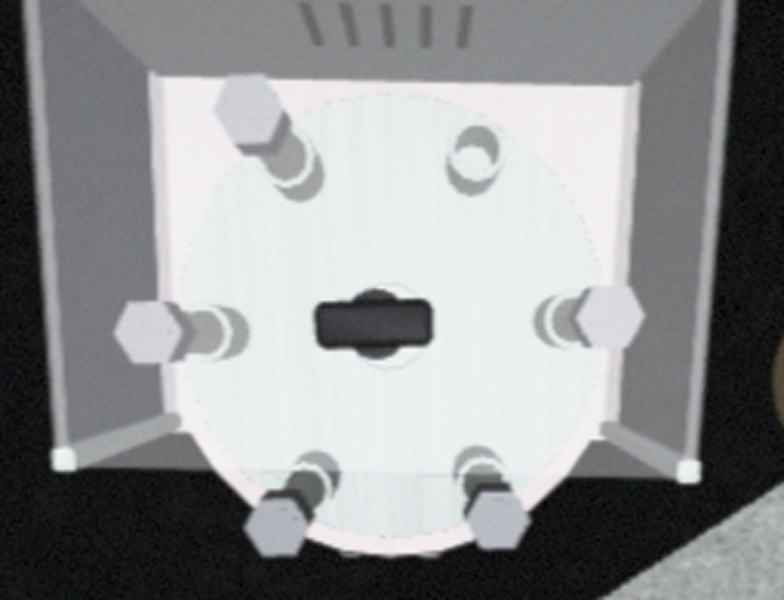

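Run:
```python
from h import *
p,r=pose(); print(go(p,r,[.567,-.3575,.29],ori(56.8)))
```

```text
([7.06, -1.52, 16.03], [-0.0, -0.0, -15.13])
```

Emit:
send_rows:
  dr:
    - [0, 0, -1.7]
    - [0, 0, -3.4]
    - [0, 0, -5.1]
    - [0, 0, -6.8]
    - [0, 0, -8.5]
    - [0, 0, -10.2]
    - [0, 0, -11.9]
    - [0, 0, -13.6]
  xyz:
    - [1, 0, 2]
    - [2, -0.4, 4]
    - [3, -0.8, 6]
    - [4, -1, 9]
    - [5, -1.2, 11]
    - [6, -1.4, 13]
    - [7.06, -1.52, 15]
    - [7.06, -1.52, 16]
  jaw: [45, 45, 45, 45, 45, 45, 45, 45]

```text
time_s: 3.15
eef_pos: [0.567, -0.3574, 0.2883]
eef_rot: [-0.001, 0.914, 0.407, -0.0]
wrist_force: [0.2, 0.5, 0.0]
opening: 0.445
grasp_force: 0.0
```

Emit:
send_rows:
  dr:
    - [0, 0, -1.53]
    - [0, 0, -1.53]
    - [0, 0, -1.53]
    - [0, 0, -1.53]
    - [0, 0, -1.53]
    - [0, 0, -1.53]
    - [0, 0, -1.53]
    - [0, 0, -1.53]
  xyz:
    - [0, 0, 0]
    - [0, 0, 0]
    - [0, 0, 1.5]
    - [0, 0, 3]
    - [0, 0, 4.5]
    - [0, 0, 5.5]
    - [0, 0, 6]
    - [0, 0, 6.3]
  jaw: [45, 45, 45, 45, 45, 45, 45, 45]

```text
time_s: 4.15
eef_pos: [0.567, -0.3577, 0.2272]
eef_rot: [0.0, 0.88, 0.476, 0.0]
wrist_force: [-0.3, -0.4, -0.2]
opening: 0.452
grasp_force: 0.0
```

Run:
```python
from h import *
p,r=pose(); print(p,ctrl.get_obs()['wrist_force'],ctrl.get_obs()['opening'],ctrl.get_obs()['q'][5]);c=cal('wrist')
print(proj(c,[.567,-.3575,.229]))
cv2.imwrite('pics/w2.png',ctrl.camera('wrist')[:,:,::-1])
```

```text
[ 0.56704871 -0.35765035  0.22717321] [-0.27758862 -0.42763515 -0.18824462] 0.45235996958558683 -0.1599173247944134
[283.58629788 300.93218704]
```

View pics/w2.png

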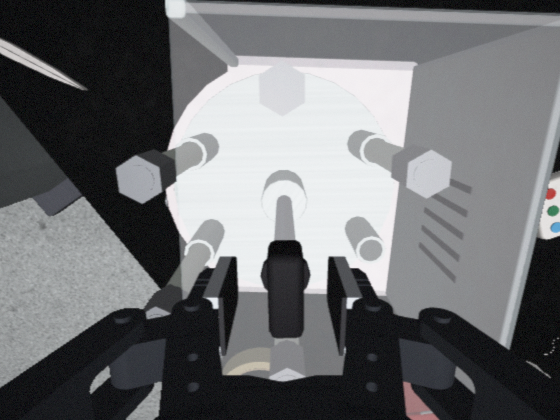

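The knob at (283,287) sits squarely between the pads, so I'll grip and turn it.

Emit:
send_rows:
  dr:
    - [0, 0, 0]
    - [0, 0, 0]
    - [0, 0, 0]
    - [0, 0, 0]
    - [0, 0, 0]
    - [0, 0, 0]
    - [0, 0, 1]
    - [0, 0, 2]
  xyz:
    - [0, 0, 0]
    - [0, 0, 0]
    - [0, 0, 0]
    - [0, 0, 0]
    - [0, 0, 0]
    - [0, 0, 0]
    - [0, 0, 0]
    - [0, 0, 0]
  jaw: [0, 0, 0, 0, 0, 0, 0, 0]

```text
time_s: 5.2
eef_pos: [0.5681, -0.3584, 0.2282]
eef_rot: [0.002, 0.925, 0.38, 0.001]
wrist_force: [5.9, -2.5, -1.8]
opening: 0.147
grasp_force: 60.7
```

Emit:
send_rows:
  dr:
    - [0, 0, 1.7]
    - [0, 0, 3.4]
    - [0, 0, 5.1]
    - [0, 0, 6.8]
    - [0, 0, 8.5]
    - [0, 0, 10.2]
    - [0, 0, 11.9]
    - [0, 0, 13.27]
  xyz:
    - [0, 0, 0]
    - [0, 0, 0]
    - [0, 0, 0]
    - [0, 0, 0]
    - [0, 0, 0]
    - [0, 0, 0]
    - [0, 0, 0]
    - [0, 0, 0]
  jaw: [0, 0, 0, 0, 0, 0, 0, 0]

```text
time_s: 6.2
eef_pos: [0.5682, -0.3588, 0.2282]
eef_rot: [0.001, 0.953, -0.302, 0.002]
wrist_force: [4.5, -4.7, -2.4]
opening: 0.146
grasp_force: 59.4
```

Emit:
send_rows:
  dr:
    - [0, 0, 0]
    - [0, 0, 0]
    - [0, 0, 0]
    - [0, 0, 0]
    - [0, 0, 0]
    - [0, 0, 0]
    - [0, 0, 0]
    - [0, 0, 0]
  xyz:
    - [0, 0, 0]
    - [0, 0, 0]
    - [0, 0, 0]
    - [0, 0, 0]
    - [0, 0, -4]
    - [0, 0, -9]
    - [-4, 0, -14]
    - [-8, 0, -18]
  jaw: [0, 0, 45, 45, 45, 45, 45, 45]

```text
time_s: 7.2
eef_pos: [0.5006, -0.3114, 0.4093]
eef_rot: [0.0, 0.954, -0.299, 0.0]
wrist_force: [0.0, -0.5, 0.7]
opening: 0.452
grasp_force: 0.0
```

Run:
```python
from h import *
import pickle
p,r=pose(); c=cal('wrist')
im=ctrl.camera('wrist')[:,:,::-1];cv2.imwrite('pics/w3.png',im)
pickle.dump((c,p,r),open('w3.pkl','wb'))
print(p,r.as_matrix().round(3).tolist(),proj(c,[.5027,-.3133,.185]),proj(c,[.567,-.3575,.229]))
```

```text
[ 0.50057274 -0.31136822  0.40927216] [[0.821, -0.571, 0.001], [-0.571, -0.821, -0.001], [0.001, 0.0, -1.0]] [283.36446729 177.812294  ] [283.14580846  92.13467694]
```

View pics/w3.png

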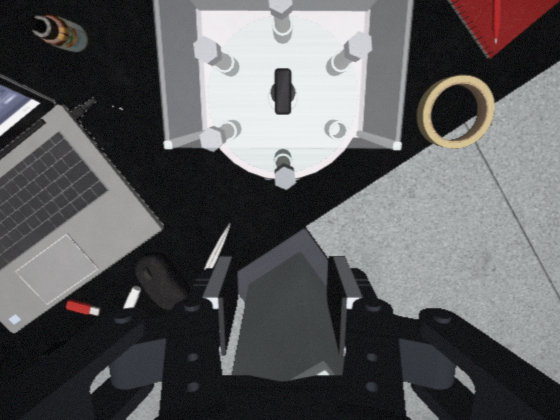

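The empty-front tube cap is at (285,177) against a predicted (283,178), so it stands at the front. Now I'll grip it.

Run:
```python
from h import *
import pickle
c,p,r=pickle.load(open('w3.pkl','rb'))
f=ray(c,(285,177),.185);print(f, ray(c,(282.5,92),.229))
f=(f+[.503,-.3135,.185])/2;print(f)
p,r=pose()
print(go(p,r,[f[0],f[1],.170],ori(-34.8)))
print(go(np.array([f[0],f[1],.42]),ori(-34.8),[.475,.31,.42],ori(39.6)))
```

```text
[ 0.50244842 -0.31507333  0.185     ] [ 0.56738023 -0.35713311  0.229     ]
[ 0.50272421 -0.31428667  0.185     ]
([0.35, 0.12, 24.69], [0.02, -0.08, 0.01])
([-37.91, -49.68, 0.0], [0.0, 0.0, -12.4])
```

Run:
```python
from h import *
p,r=pose();print(p,ctrl.get_obs()['time_s'],ctrl.get_obs()['dq'])
print(go(p,r,[.5027,-.3143,.170],ori(-34.8)))
```

```text
[ 0.49903936 -0.30975346  0.41686323] 7.25 [ 0.00865466  0.03806409 -0.07092619  0.00935836 -0.1068935   0.01385573]
([0.35, 0.12, 24.69], [0.02, -0.08, 0.01])
```

Emit:
send_rows:
  dr:
    - [0, 0, 0]
    - [0, 0, 0]
    - [0, 0, 0]
    - [0, 0, 0]
    - [0, 0, 0]
    - [0, 0, 0]
    - [0, 0, 0]
    - [0, 0, 0]
  xyz:
    - [0, 0, 3]
    - [0, 0, 6]
    - [0, 0, 10]
    - [0, 0, 13]
    - [0, 0, 15]
    - [0, 0, 15]
    - [0, 0, 15]
    - [0, 0, 15]
  jaw: [45, 45, 45, 45, 45, 45, 45, 45]

```text
time_s: 8.25
eef_pos: [0.5018, -0.3123, 0.2589]
eef_rot: [0.001, 0.954, -0.299, 0.001]
wrist_force: [-0.3, -0.4, -0.1]
opening: 0.445
grasp_force: 0.0
```

Run:
```python
from h import *
p,r=pose();print(p,ctrl.get_obs()['dq'].round(3) if hasattr(ctrl.get_obs()['dq'],'round') else 0)
print(go(p,r,[.5027,-.3143,.170],ori(-34.8)))
```

```text
[ 0.50183014 -0.31233317  0.25885565] [-0.001  0.001  0.006  0.001 -0.002  0.001]
([0.16, 0.11, 8.89], [0.0, -0.02, -0.0])
```

Emit:
send_rows:
  dr:
    - [0, 0, 0]
    - [0, 0, 0]
    - [0, 0, 0]
    - [0, 0, 0]
    - [0, 0, 0]
    - [0, 0, 0]
    - [0, 0, 0]
    - [0, 0, 0]
  xyz:
    - [0.16, 0.11, 2]
    - [0.16, 0.11, 5]
    - [0.16, 0.11, 7.5]
    - [0.16, 0.11, 8.9]
    - [0.16, 0.11, 8.9]
    - [0.16, 0.11, 8.9]
    - [0.16, 0.11, 8.9]
    - [0.16, 0.11, 8.9]
  jaw: [45, 45, 45, 45, 45, 0, 0, 0]

```text
time_s: 9.25
eef_pos: [0.5024, -0.3141, 0.1693]
eef_rot: [0.0, 0.954, -0.299, 0.001]
wrist_force: [-0.2, -0.2, 2.1]
opening: 0.227
grasp_force: 58.6
```

Emit:
send_rows:
  dr:
    - [0, 0, 0]
    - [0, 0, 0]
    - [0, 0, 0]
    - [0, 0, 0]
    - [0, 0, 0]
    - [0, 0, 0]
    - [0, 0, 0]
    - [0, 0, 0]
  xyz:
    - [0, 0, 0]
    - [0, 0, 0]
    - [0, 0, -1]
    - [0, 0, -3]
    - [0, 0, -6]
    - [0, 0, -9]
    - [0, 0, -12]
    - [0, 0, -16]
  jaw: [0, 0, 0, 0, 0, 0, 0, 0]

```text
time_s: 10.25
eef_pos: [0.5013, -0.3131, 0.3285]
eef_rot: [-0.001, 0.954, -0.299, -0.001]
wrist_force: [-0.5, -0.7, -1.0]
opening: 0.221
grasp_force: 58.7
```

Emit:
send_rows:
  dr:
    - [0, 0, 0]
    - [0, 0, 0]
    - [0, 0, 0]
    - [0, 0, -1]
    - [0, 0, -2]
    - [0, 0, -3]
    - [0, 0, -4]
    - [0, 0, -5]
  xyz:
    - [0, 0, -3]
    - [0, 0, -6]
    - [0, 0, -9]
    - [-2, -3, -9]
    - [-5, -6.5, -9]
    - [-8, -10.5, -9]
    - [-11, -14.5, -9]
    - [-14, -18.5, -9]
  jaw: [0, 0, 0, 0, 0, 0, 0, 0]

```text
time_s: 11.25
eef_pos: [0.492, -0.0802, 0.4185]
eef_rot: [-0.0, 0.999, -0.04, -0.0]
wrist_force: [0.3, -0.1, 0.1]
opening: 0.224
grasp_force: 58.7
```

Run:
```python
from h import *
p,r=pose();print(p)
print(go(p,r,[.475,.31,.42],ori(39.6)))
```

```text
[ 0.49195539 -0.0801787   0.41849358]
([-4.84, -38.75, -0.14], [-0.0, 0.0, -7.37])
```

Emit:
send_rows:
  dr:
    - [0, 0, -1]
    - [0, 0, -2]
    - [0, 0, -3]
    - [0, 0, -4]
    - [0, 0, -5]
    - [0, 0, -6]
    - [0, 0, -7]
    - [0, 0, -7.37]
  xyz:
    - [-0.6, -5, 0]
    - [-1.2, -10, 0]
    - [-1.9, -15, 0]
    - [-2.5, -20, 0]
    - [-3.2, -25, 0]
    - [-3.9, -30, 0]
    - [-4.4, -35, 0]
    - [-4.84, -38.5, 0]
  jaw: [0, 0, 0, 0, 0, 0, 0, 0]

```text
time_s: 12.25
eef_pos: [0.4758, 0.3078, 0.4183]
eef_rot: [-0.0, 0.941, 0.339, -0.0]
wrist_force: [0.0, -0.3, -0.4]
opening: 0.229
grasp_force: 58.7
```

Emit:
send_rows:
  dr:
    - [0, 0, 0]
    - [0, 0, 0]
    - [0, 0, 0]
    - [0, 0, 0]
    - [0, 0, 0]
    - [0, 0, 0]
    - [0, 0, 0]
    - [0, 0, 0]
  xyz:
    - [0, 0, 0]
    - [0, 0, 0]
    - [0, 0, 0]
    - [0, 0, 0]
    - [0, 0, 0]
    - [0, 0, 0]
    - [0, 0, 0]
    - [0, 0, 0]
  jaw: [0, 0, 0, 0, 0, 0, 0, 0]

```text
time_s: 13.25
eef_pos: [0.4767, 0.3058, 0.4183]
eef_rot: [-0.0, 0.941, 0.337, -0.0]
wrist_force: [0.1, 0.1, -0.0]
opening: 0.226
grasp_force: 58.7
```

Run:
```python
from h import *
import pickle
p,r=pose(); c=cal('wrist')
im=ctrl.camera('wrist')[:,:,::-1];cv2.imwrite('pics/w4.png',im)
pickle.dump((c,p,r),open('w4.pkl','wb'));print(p)
```

```text
[0.4766888  0.3058222  0.41827856]
```

View pics/w4.png

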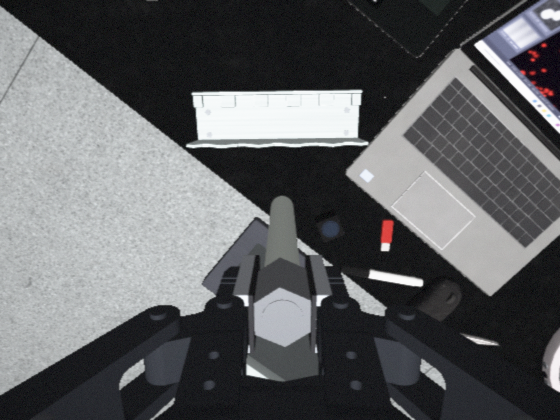

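The rest shows with its lip along row ~92 from (193,92) to (362,90), and its wall along row ~145 from (187,146) to (367,143). The tube hangs straight between the pads. I'll zoom in on the rest.

Run:
```python
import cv2
im=cv2.imread('pics/w4.png');cv2.imwrite('pics/w4z.png',cv2.resize(im[80:158,180:375],(780,312),interpolation=cv2.INTER_CUBIC))
```

```text
(no output)
```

View pics/w4z.png

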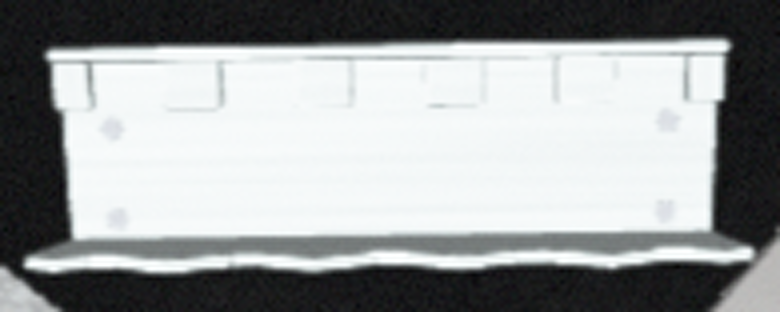

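Run:
```python
from h import *
import pickle
c,p,r=pickle.load(open('w4.pkl','rb'))
a,b=ray(c,(191.75,92.8),.022),ray(c,(362.5,91),.022)
d,e=ray(c,(186.2,146.3),.092),ray(c,(368.7,143),.092)
print(a,b,np.linalg.norm(a-b),d,e,np.linalg.norm(d-e))
ml,mw=(a+b)/2,(d+e)/2
az=[np.degrees(np.arctan2(*(v)[[1,0]])) for v in (b-a,e-d,mw-ml)];print(az,np.linalg.norm((mw-ml)[:2]))
print('centre',(ml+mw)/2)
```

```text
[0.46671761 0.45944622 0.022     ] [0.61724325 0.279933   0.022     ] 0.23427112814830053 [0.41958517 0.4135834  0.092     ] [0.56572015 0.24207364 0.092     ] 0.22532427682696018
[np.float64(-50.01945301428619), np.float64(-49.567326288758665), np.float64(-139.681018435007)] 0.06469604902962563
centre [0.51731654 0.34875907 0.057     ]
```

```bash
cat >> h.py <<'E'
C=np.array([.5172,.3487]);XR=np.radians(-139.8);ex=np.array([np.cos(XR),np.sin(XR)]);ey=np.array([-ex[1],ex[0]])
def tcp(yb,fx,fz,L=.1263,t=35):
    a=np.radians(t);q=C+ex*(fx+L*np.sin(a))+ey*yb
    return np.array([q[0],q[1],fz+L*np.cos(a)])
RT=ori(40.2,35)
E
python3 - <<'E'
from h import *
p,r=pose();T=tcp(-.092,-.0185,.11);print(p,T,go(p,r,T,RT));print(go(T,RT,tcp(-.092,-.0185,.0135),RT),go(T,RT,tcp(-.092,-.0225,.0135),RT))
E
```

```text
[0.47665833 0.30584304 0.4182835 ] [0.41661667 0.3841515  0.2134589 ] ([0.33, -9.86, 20.48], [0.04, 5.83, -0.13])
([-5.54, 0.0, 7.9], [0.0, 0.0, 0.0]) ([-5.21, 0.0, 8.13], [0.0, 0.0, 0.0])
```

Emit:
send_rows:
  dr:
    - [0, 1.5, 0]
    - [0, 3, 0]
    - [0, 4.5, 0]
    - [0.04, 5.83, -0.13]
    - [0.04, 5.83, -0.13]
    - [0.04, 5.83, -0.13]
    - [0.04, 5.83, -0.13]
    - [0.04, 5.83, -0.13]
  xyz:
    - [0, -2, 2]
    - [0, -4, 4]
    - [0, -6, 7]
    - [0.2, -8, 10]
    - [0.33, -9.86, 14]
    - [0.33, -9.86, 18]
    - [0.33, -9.86, 20.5]
    - [0.33, -9.86, 20.5]
  jaw: [0, 0, 0, 0, 0, 0, 0, 0]

```text
time_s: 14.3
eef_pos: [0.4151, 0.3835, 0.2107]
eef_rot: [-0.103, 0.896, 0.328, 0.28]
wrist_force: [-0.1, -0.3, 1.0]
opening: 0.226
grasp_force: 58.7
```

Emit:
send_rows:
  dr:
    - [0, 0, 0]
    - [0, 0, 0]
    - [0, 0, 0]
    - [0, 0, 0]
    - [0, 0, 0]
    - [0, 0, 0]
    - [0, 0, 0]
    - [0, 0, 0]
  xyz:
    - [0, 0, 0]
    - [0, 0, 0]
    - [0, 0, 0]
    - [0, 0, 0]
    - [0, 0, 0]
    - [0, 0, 0]
    - [0, 0, 0]
    - [0, 0, 0]
  jaw: [0, 0, 0, 0, 0, 0, 0, 0]

```text
time_s: 15.3
eef_pos: [0.4166, 0.3841, 0.2132]
eef_rot: [-0.103, 0.896, 0.328, 0.282]
wrist_force: [0.1, -0.1, -0.7]
opening: 0.229
grasp_force: 58.7
```

Run:
```python
from h import *
p,r=pose();print(p,ctrl.get_obs()['opening'],go(p,r,tcp(-.092,-.0185,.0135),RT),go(p,r,tcp(-.092,-.0225,.0135),RT))
cv2.imwrite('pics/w5.png',ctrl.camera('wrist')[:,:,::-1])
```

```text
[0.41662014 0.38407979 0.21324051] 0.22869336241478228 ([-5.52, -0.01, 7.89], [-0.0, 0.0, 0.0]) ([-5.19, -0.01, 8.12], [-0.0, 0.0, 0.0])
```

View pics/w5.png

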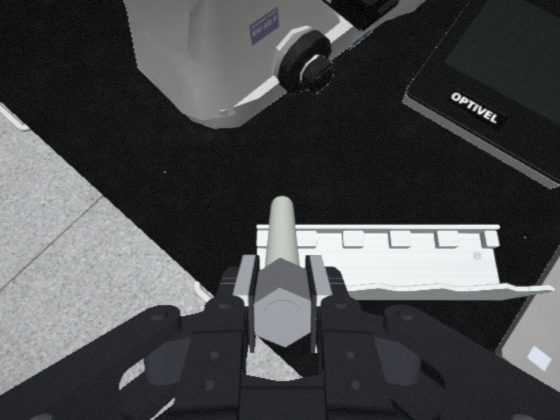

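The tube lines up over the leftmost bay: foot at (282,200), with the rest's end at (258,235). Now I'll lower it.

Emit:
send_rows:
  dr:
    - [0, 0, 0]
    - [0, 0, 0]
    - [0, 0, 0]
    - [0, 0, 0]
    - [0, 0, 0]
    - [0, 0, 0]
    - [0, 0, 0]
    - [0, 0, 0]
  xyz:
    - [-1.4, 0, 2]
    - [-2.8, 0, 4]
    - [-4.2, 0, 6]
    - [-5, 0, 7.1]
    - [-5.52, 0, 7.9]
    - [-5.52, 0, 7.9]
    - [-5.35, 0, 8]
    - [-5.2, 0, 8.1]
  jaw: [0, 0, 0, 0, 0, 0, 0, 0]

```text
time_s: 16.35
eef_pos: [0.4195, 0.3866, 0.1175]
eef_rot: [-0.103, 0.896, 0.328, 0.282]
wrist_force: [-2.7, -3.7, 3.4]
opening: 0.226
grasp_force: 59.4
```

Emit:
send_rows:
  dr:
    - [0, 0, 0]
    - [0, 0, 0]
    - [0, 0, 0]
    - [0, 0, 0]
    - [0, 0, 0]
    - [0, 0, 0]
    - [0, 0, 0]
    - [0, 0, 0]
  xyz:
    - [0, 0, 0]
    - [0, 0, 0]
    - [0, 0, 0]
    - [0, 0, 0]
    - [0, 0, -1]
    - [0, 0, -3]
    - [0, 0, -6]
    - [0, 0, -9]
  jaw: [0, 32, 32, 32, 32, 32, 32, 32]

```text
time_s: 17.35
eef_pos: [0.3795, 0.3527, 0.1918]
eef_rot: [-0.103, 0.896, 0.328, 0.282]
wrist_force: [0.7, 0.3, 0.3]
opening: 0.323
grasp_force: 0.0
```

Run:
```python
from h import *
p,r=pose();print(p)
cv2.imwrite('pics/w6.png',ctrl.camera('wrist')[:,:,::-1])
```

```text
[0.37952458 0.35268488 0.19178925]
```

View pics/w6.png

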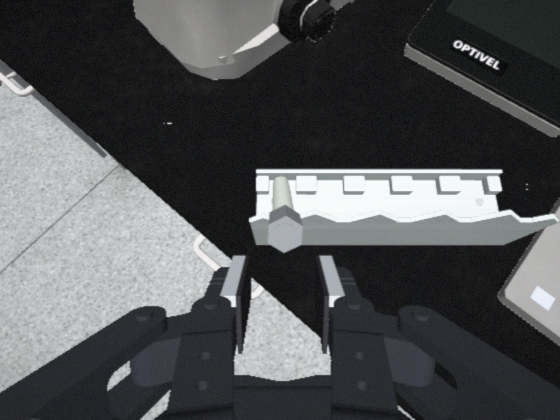

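The tube leans properly in the leftmost bay, with its foot near the lip at (280,185) and its cap at (285,230). Now for the next one.

```bash
cat >> h.py <<'E'
AX=[.5677,-.358]; FR=[.503,-.314]
def chain(*ps):
    for (a,b),(c,d) in zip(ps[:-1],ps[1:]): print(go(np.array(a),b,c,d))
E
python3 - <<'E'
from h import *
p,r=pose();print(p)
H=ori(-34.8)
chain((p,r),(AX+[.30],H))
chain((AX+[.327],ori(25.2)),(FR+[.26],H))
chain((AX+[.327],ori(85.2)),(FR+[.26],H))
chain((AX+[.327],H),(FR+[.26],H))
for y in (-.046,0,.046,.092): chain((FR+[.42],H),(tcp(y,-.0185,.15),RT),(tcp(y,-.0185,.0135),RT),(tcp(y,-.0225,.0135),RT))
E
```

```text
[0.37961454 0.35290745 0.19484294]
([-19.79, 66.43, -26.71], [-3.82, -5.0, 12.09])
([-3.98, -6.74, 6.7], [0.0, 0.0, 10.0])
([3.84, -6.82, 6.7], [0.0, 0.0, 20.0])
([-7.82, 0.08, 6.7], [0.0, 0.0, 0.0])
([-42.49, -51.21, 16.65], [3.81, 4.97, -12.09])
([-7.83, 0.0, 11.18], [0.0, 0.0, 0.0])
([0.33, 0.0, 0.23], [0.0, 0.0, 0.0])
([-38.05, -50.02, 16.65], [3.81, 4.97, -12.09])
([-7.83, 0.0, 11.18], [0.0, 0.0, 0.0])
([0.33, 0.0, 0.23], [0.0, 0.0, 0.0])
([-33.61, -48.83, 16.65], [3.81, 4.97, -12.09])
([-7.83, 0.0, 11.18], [0.0, 0.0, 0.0])
([0.33, -0.0, 0.23], [0.0, 0.0, 0.0])
([-29.16, -47.64, 16.65], [3.81, 4.97, -12.09])
([-7.83, 0.0, 11.18], [0.0, 0.0, 0.0])
([0.33, -0.0, 0.23], [0.0, 0.0, 0.0])
```

```bash
cat >> h.py <<'E'
def halves(p0,R0,p1,R1,lift=0.):
    p0=np.array(p0);p1=np.array(p1);v=(R0.inv()*R1).as_rotvec();Rm=R0*R.from_rotvec(v/2);m=(p0+p1)/2;m[2]+=lift
    chain((p0,R0),(m,Rm),(p1,R1))
E
python3 - <<'E'
from h import *
H=ori(-34.8);p,r=pose()
halves(p,r,AX+[.30],H,.06)
for y in (-.046,0,.046,.092):
  print(y);halves(FR+[.42],H,tcp(y,-.0185,.15),RT,.04)
  chain((tcp(y,-.0225,.0135)+RT.apply([0,0,-.09]),RT),(AX+[.3],H)); a=tcp(y,-.0225,.0135)+RT.apply([0,0,-.09])
  for z in (25.2,-94.8,-34.8): print(z);halves(a,RT,AX+[.3],ori(z),.06)
E
```

```text
([-6.43, 33.23, -18.26], [-1.91, -2.5, 6.05])
([8.25, 35.83, -0.53], [-1.91, -2.5, 6.05])
-0.046
([-21.25, -25.6, 4.33], [1.91, 2.48, -6.04])
([-5.94, -31.78, 14.62], [1.91, 2.48, -6.04])
([-19.62, 61.84, -27.08], [-3.81, -4.97, 12.09])
25.2
([-6.37, 30.92, -18.46], [-0.38, -2.9, 1.21])
([-11.05, 32.72, -3.62], [-0.38, -2.9, 1.21])
-94.8
([-6.37, 30.92, -18.46], [-3.41, -1.41, 10.82])
([22.94, 25.99, 2.14], [-3.41, -1.41, 10.82])
-34.8
([-6.37, 30.92, -18.46], [-1.91, -2.48, 6.04])
([6.91, 34.02, -1.0], [-1.91, -2.48, 6.04])
0
([-19.03, -25.01, 4.33], [1.91, 2.48, -6.04])
([-4.55, -29.97, 14.85], [1.91, 2.48, -6.04])
([-19.62, 57.24, -27.08], [-3.81, -4.97, 12.09])
25.2
([-6.37, 28.62, -18.46], [-0.38, -2.9, 1.21])
([-11.35, 30.44, -3.66], [-0.38, -2.9, 1.21])
-94.8
([-6.37, 28.62, -18.46], [-3.41, -1.41, 10.82])
([20.86, 25.12, 1.67], [-3.41, -1.41, 10.82])
-34.8
([-6.37, 28.62, -18.46], [-1.91, -2.48, 6.04])
([5.51, 32.2, -1.24], [-1.91, -2.48, 6.04])
0.046
([-16.8, -24.41, 4.33], [1.91, 2.48, -6.04])
([-3.15, -28.15, 15.09], [1.91, 2.48, -6.04])
([-19.62, 52.64, -27.08], [-3.81, -4.97, 12.09])
25.2
([-6.37, 26.32, -18.46], [-0.38, -2.9, 1.21])
([-11.65, 28.16, -3.71], [-0.38, -2.9, 1.21])
-94.8
([-6.37, 26.32, -18.46], [-3.41, -1.41, 10.82])
([18.78, 24.26, 1.2], [-3.41, -1.41, 10.82])
-34.8
([-6.37, 26.32, -18.46], [-1.91, -2.48, 6.04])
([4.12, 30.39, -1.48], [-1.91, -2.48, 6.04])
0.092
([-14.58, -23.82, 4.33], [1.91, 2.48, -6.04])
([-1.76, -26.34, 15.33], [1.91, 2.48, -6.04])
([-19.62, 48.04, -27.08], [-3.81, -4.97, 12.09])
25.2
([-6.37, 24.02, -18.46], [-0.38, -2.9, 1.21])
([-11.95, 25.88, -3.76], [-0.38, -2.9, 1.21])
-94.8
([-6.37, 24.02, -18.46], [-3.41, -1.41, 10.82])
([16.7, 23.4, 0.74], [-3.41, -1.41, 10.82])
-34.8
([-6.37, 24.02, -18.46], [-1.91, -2.48, 6.04])
([2.73, 28.57, -1.72], [-1.91, -2.48, 6.04])
```

Emit:
send_rows:
  dr:
    - [0, 0, 0]
    - [-0.3, -0.4, 1]
    - [-0.6, -0.8, 2]
    - [-0.95, -1.25, 3]
    - [-1.25, -1.65, 4]
    - [-1.6, -2.1, 5]
    - [-1.91, -2.5, 6.05]
    - [-1.91, -2.5, 6.05]
  xyz:
    - [-0.8, 3, -3]
    - [-1.6, 8, -6]
    - [-2.4, 13, -8.5]
    - [-3.2, 18, -11]
    - [-4, 23, -13.5]
    - [-4.8, 27, -15.5]
    - [-5.6, 30.5, -17]
    - [-6.43, 33.23, -18.26]
  jaw: [45, 45, 45, 45, 45, 45, 45, 45]

```text
time_s: 18.4
eef_pos: [0.4753, -0.0036, 0.3045]
eef_rot: [-0.054, 0.987, 0.014, 0.15]
wrist_force: [0.8, 0.8, 0.8]
opening: 0.451
grasp_force: 0.0
```

Emit:
send_rows:
  dr:
    - [-0.3, -0.4, 1]
    - [-0.6, -0.8, 2]
    - [-0.95, -1.25, 3]
    - [-1.25, -1.65, 4]
    - [-1.6, -2.1, 5]
    - [-1.91, -2.5, 6.05]
    - [-1.91, -2.5, 6.05]
    - [-1.91, -2.5, 6.05]
  xyz:
    - [1.2, 5, -0.1]
    - [2.4, 10, -0.2]
    - [3.6, 15, -0.2]
    - [4.8, 20.5, -0.3]
    - [6, 26, -0.4]
    - [7.2, 31, -0.5]
    - [8, 34.5, -0.5]
    - [8.25, 35.83, -0.53]
  jaw: [45, 45, 45, 45, 45, 45, 45, 45]

```text
time_s: 19.4
eef_pos: [0.5681, -0.3593, 0.2952]
eef_rot: [0.001, 0.954, -0.3, -0.002]
wrist_force: [-0.3, 0.7, -0.6]
opening: 0.445
grasp_force: 0.0
```

Emit:
send_rows:
  dr:
    - [0, 0, 0]
    - [0, 0, 0]
    - [0, 0, 0]
    - [0, 0, 0]
    - [0, 0, 0]
    - [0, 0, 0]
    - [0, 0, 0]
    - [0, 0, 0]
  xyz:
    - [0, 0, 0]
    - [0, 0, 0]
    - [0, 0, 0]
    - [0, 0, 0]
    - [0, 0, 0]
    - [0, 0, 0]
    - [0, 0, 0]
    - [0, 0, 0]
  jaw: [45, 45, 45, 45, 45, 45, 45, 45]

```text
time_s: 20.4
eef_pos: [0.5682, -0.3576, 0.2961]
eef_rot: [0.001, 0.954, -0.3, -0.002]
wrist_force: [0.3, -0.5, 0.0]
opening: 0.452
grasp_force: 0.0
```

Run:
```python
from h import *
p,r=pose();print(p,go(p,r,AX+[.227],ori(-34.8)))
```

```text
[ 0.56822902 -0.35764857  0.2961392 ] ([-0.01, 0.04, 6.91], [0.03, 0.02, -0.01])
```

Emit:
send_rows:
  dr:
    - [0.03, 0.02, 0]
    - [0.03, 0.02, 0]
    - [0.03, 0.02, 0]
    - [0.03, 0.02, 0]
    - [0.03, 0.02, 0]
    - [0.03, 0.02, 0]
    - [0.03, 0.02, 0]
    - [0.03, 0.02, 0]
  xyz:
    - [0, 0.04, 2.5]
    - [0, 0.04, 5]
    - [0, 0.04, 6.5]
    - [0, 0.04, 6.9]
    - [0, 0.04, 6.9]
    - [0, 0.04, 6.9]
    - [0, 0.04, 6.9]
    - [0, 0.04, 6.9]
  jaw: [45, 45, 45, 45, 0, 0, 0, 0]

```text
time_s: 21.4
eef_pos: [0.568, -0.3586, 0.2284]
eef_rot: [0.0, 0.954, -0.3, 0.001]
wrist_force: [-1.3, -1.3, 3.9]
opening: 0.149
grasp_force: 61.4
```

Emit:
send_rows:
  dr:
    - [0, 0, 0]
    - [0, 0, -1.6]
    - [0, 0, -3.2]
    - [0, 0, -4.9]
    - [0, 0, -6.6]
    - [0, 0, -8.3]
    - [0, 0, -10]
    - [0, 0, -10]
  xyz:
    - [0, 0, 0]
    - [0, 0, 0]
    - [0, 0, 0]
    - [0, 0, 0]
    - [0, 0, 0]
    - [0, 0, 0]
    - [0, 0, 0]
    - [0, 0, 0]
  jaw: [0, 0, 0, 0, 0, 0, 0, 0]

```text
time_s: 22.4
eef_pos: [0.5679, -0.3586, 0.2284]
eef_rot: [0.001, 0.976, 0.218, 0.0]
wrist_force: [-2.6, -1.9, 7.0]
opening: 0.148
grasp_force: 61.7
```

Emit:
send_rows:
  dr:
    - [0, 0, 0]
    - [0, 0, 0]
    - [0, 0, 0]
    - [0, 0, 0]
    - [0, 0, 0]
    - [0, 0, 0]
    - [0, 0, 0]
    - [0, 0, 0]
  xyz:
    - [0, 0, 0]
    - [0, 0, 0]
    - [0, 0, 0]
    - [0, 0, 0]
    - [0, 0, -2]
    - [0, 0, -5]
    - [0, 0, -8]
    - [0, 0, -10]
  jaw: [0, 45, 45, 45, 45, 45, 45, 45]

```text
time_s: 23.4
eef_pos: [0.5683, -0.3584, 0.3307]
eef_rot: [0.001, 0.976, 0.218, 0.001]
wrist_force: [-0.2, -0.8, 0.5]
opening: 0.448
grasp_force: 0.0
```

Emit:
send_rows:
  dr:
    - [0, 0, 1.6]
    - [0, 0, 3.2]
    - [0, 0, 4.8]
    - [0, 0, 6.4]
    - [0, 0, 8.2]
    - [0, 0, 10]
    - [0, 0, 10]
    - [0, 0, 10]
  xyz:
    - [-0.6, -1, 0]
    - [-1.3, -2.2, 0]
    - [-2, -3.4, 0]
    - [-2.7, -4.5, 0]
    - [-3.4, -5.7, 0.5]
    - [-3.98, -6.74, 2]
    - [-3.98, -6.74, 3]
    - [-3.98, -6.74, 3]
  jaw: [45, 45, 45, 45, 45, 45, 45, 45]

```text
time_s: 24.4
eef_pos: [0.5031, -0.3138, 0.2966]
eef_rot: [-0.001, 0.955, -0.298, -0.001]
wrist_force: [-0.3, 0.2, -0.2]
opening: 0.446
grasp_force: 0.0
```

Run:
```python
from h import *
import pickle
p,r=pose();c=cal('wrist');im=ctrl.camera('wrist')[:,:,::-1];cv2.imwrite('pics/w7.png',im);q=proj(c,FR+[.185]);print(p,go(p,r,FR+[.17],ori(-34.8)),q)
cv2.imwrite('pics/w7z.png',cv2.resize(im[60:320,150:420],(540,520)))
```

```text
[ 0.50307087 -0.31382096  0.29662776] ([0.03, 0.03, 12.66], [-0.01, 0.02, 0.02]) [283.82697269 212.41653974]
```

View pics/w7z.png

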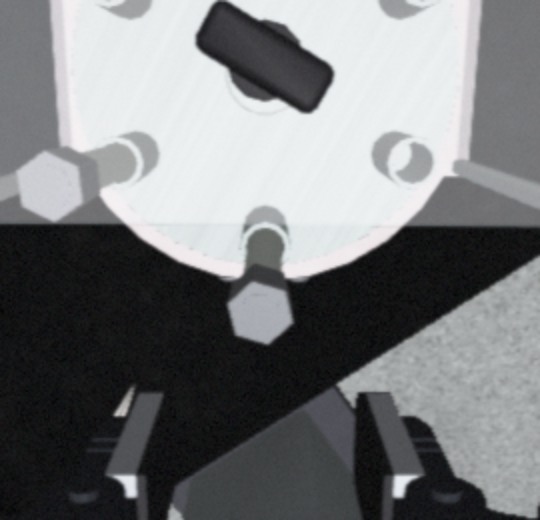

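The front cap is at (280,216) in full-frame pixels against a predicted (284,212), about 2 mm off. Its corners point nearly along the closing line, so I'll turn the tool about 23° to take the flats.

Run:
```python
from h import *
p,r=pose();c=cal('wrist');f=ray(c,(280.8,215),.185);print(f,np.hypot(f[0]-AX[0],f[1]-AX[1]),np.degrees(np.arctan2(f[1]-AX[1],f[0]-AX[0])))
g=(f[:2]*2+np.array(FR))/3;g=[*g]
print(g,go(p,r,g+[.17],ori(-11.8)))
halves(g+[.42],ori(-11.8),tcp(-.046,-.0185,.15),RT,.04)
```

```text
[ 0.5028912 -0.3115136  0.185    ] 0.07975692392638914 144.34868114340313
[np.float64(0.5029274636916615), np.float64(-0.312342397179245)] ([-0.13, -0.11, 12.73], [-0.0, 0.01, -3.82])
([-9.53, -31.79, 4.33], [1.32, 2.71, -4.19])
([0.72, -31.79, 15.56], [1.32, 2.71, -4.19])
```

Emit:
send_rows:
  dr:
    - [0, 0, -1.5]
    - [0, 0, -3]
    - [0, 0, -3.8]
    - [0, 0, -3.8]
    - [0, 0, -3.8]
    - [0, 0, -3.8]
    - [0, 0, -3.8]
    - [0, 0, -3.8]
  xyz:
    - [-0.13, -0.11, 2]
    - [-0.13, -0.11, 5]
    - [-0.13, -0.11, 8]
    - [-0.13, -0.11, 10.5]
    - [-0.13, -0.11, 12.2]
    - [-0.13, -0.11, 12.7]
    - [-0.13, -0.11, 12.7]
    - [-0.13, -0.11, 12.7]
  jaw: [37, 37, 37, 37, 37, 37, 37, 0]

```text
time_s: 25.45
eef_pos: [0.5033, -0.3128, 0.1715]
eef_rot: [0.0, 0.994, -0.105, 0.001]
wrist_force: [-0.8, 0.2, 0.4]
opening: 0.228
grasp_force: 58.5
```

Emit:
send_rows:
  dr:
    - [0, 0, 0]
    - [0, 0, 0]
    - [0, 0, 0]
    - [0, 0, 0]
    - [0, 0, 0]
    - [0, 0, 0]
    - [0, 0, 0]
    - [0, 0, 0]
  xyz:
    - [0, 0, 0]
    - [0, 0, 0]
    - [0, 0, 0]
    - [0, 0, -1]
    - [0, 0, -4]
    - [0, 0, -8]
    - [0, 0, -12]
    - [0, 0, -16]
  jaw: [0, 0, 0, 0, 0, 0, 0, 0]

```text
time_s: 26.45
eef_pos: [0.5024, -0.3117, 0.3315]
eef_rot: [-0.001, 0.994, -0.105, -0.0]
wrist_force: [0.2, -0.4, -0.7]
opening: 0.229
grasp_force: 58.8
```

Emit:
send_rows:
  dr:
    - [0, 0, 0]
    - [0, 0, 0]
    - [0, 0, 0]
    - [0, 0, 0]
    - [0, 0, 0]
    - [0, 0, 0]
    - [0, 0, 0]
    - [0, 0, 0]
  xyz:
    - [0, 0, -4]
    - [0, 0, -7]
    - [0, 0, -9]
    - [0, 0, -9]
    - [0, 0, -9]
    - [0, 0, -9]
    - [0, 0, -9]
    - [0, 0, -9]
  jaw: [0, 0, 0, 0, 0, 0, 0, 0]

```text
time_s: 27.45
eef_pos: [0.5027, -0.3122, 0.4198]
eef_rot: [-0.0, 0.994, -0.105, -0.0]
wrist_force: [0.6, 0.6, -0.5]
opening: 0.227
grasp_force: 58.8
```

Run:
```python
from h import *
p,r=pose();print(p,ctrl.get_obs()['opening'])
halves(p,r,tcp(-.046,-.0185,.15),RT,.04)
```

```text
[ 0.5026572  -0.31224783  0.41979122] 0.2268997094576003
([-9.66, -31.74, 4.35], [1.32, 2.71, -4.22])
([0.66, -31.79, 15.56], [1.32, 2.71, -4.22])
```

Emit:
send_rows:
  dr:
    - [0.15, 0.3, -0.5]
    - [0.3, 0.7, -1]
    - [0.5, 1, -1.6]
    - [0.7, 1.4, -2.2]
    - [0.9, 1.8, -2.8]
    - [1.1, 2.2, -3.4]
    - [1.25, 2.5, -3.9]
    - [1.32, 2.71, -4.22]
  xyz:
    - [-0.9, -3, 0.4]
    - [-2.1, -7, 1]
    - [-3.3, -11, 1.5]
    - [-4.6, -15, 2]
    - [-5.8, -19, 2.6]
    - [-7.2, -23.5, 3.2]
    - [-8.5, -28, 3.9]
    - [-9.66, -31.74, 4.35]
  jaw: [0, 0, 0, 0, 0, 0, 0, 0]

```text
time_s: 28.45
eef_pos: [0.474, 0.0198, 0.3767]
eef_rot: [-0.054, 0.981, 0.116, 0.147]
wrist_force: [0.6, 0.2, 0.9]
opening: 0.231
grasp_force: 58.8
```

Emit:
send_rows:
  dr:
    - [0.2, 0.4, -0.6]
    - [0.4, 0.8, -1.2]
    - [0.6, 1.2, -1.9]
    - [0.8, 1.6, -2.5]
    - [1, 2, -3.2]
    - [1.2, 2.5, -3.8]
    - [1.32, 2.71, -4.22]
    - [1.32, 2.71, -4.22]
  xyz:
    - [0.1, -4.5, 1.8]
    - [0.2, -9.5, 3.8]
    - [0.3, -14.5, 6]
    - [0.4, -19.5, 8.5]
    - [0.5, -24, 11]
    - [0.6, -28, 13.3]
    - [0.66, -31, 15]
    - [0.66, -31.79, 15.56]
  jaw: [0, 0, 0, 0, 0, 0, 0, 0]

```text
time_s: 29.45
eef_pos: [0.445, 0.3498, 0.2518]
eef_rot: [-0.103, 0.896, 0.329, 0.281]
wrist_force: [0.9, -0.1, -1.1]
opening: 0.228
grasp_force: 58.8
```

Emit:
send_rows:
  dr:
    - [0, 0, 0]
    - [0, 0, 0]
    - [0, 0, 0]
    - [0, 0, 0]
    - [0, 0, 0]
    - [0, 0, 0]
    - [0, 0, 0]
    - [0, 0, 0]
  xyz:
    - [0, 0, 0]
    - [0, 0, 0]
    - [0, 0, 0]
    - [-0.5, 0, 0.8]
    - [-1.2, 0, 1.7]
    - [-1.8, 0, 2.6]
    - [-2, 0, 2.9]
    - [-2, 0, 2.9]
  jaw: [0, 0, 0, 0, 0, 0, 0, 0]

```text
time_s: 30.45
eef_pos: [0.4464, 0.3489, 0.2175]
eef_rot: [-0.103, 0.896, 0.328, 0.282]
wrist_force: [0.3, -0.2, 0.4]
opening: 0.232
grasp_force: 58.8
```

Run:
```python
from h import *
p,r=pose();o=ctrl.get_obs();print(p,o['opening'],o['grasp_force']);L=.128
print(go(p,r,tcp(-.046,-.0185,.0135,L),RT),go(p,r,tcp(-.046,-.0225,.0135,L),RT))
im=ctrl.camera('wrist')[:,:,::-1];cv2.imwrite('pics/w8.png',im)
# foot pixel: expected vs bright tube blob end
c=cal('wrist');f=p+r.apply([0,0,L+.008]);print('tip exp',proj(c,f))
hsv=cv2.cvtColor(cv2.imread('pics/w8.png'),cv2.COLOR_BGR2HSV)
for row in range(190,250,5): print(row,im[row,268:300:4].astype(int).sum(1).tolist())
```

```text
[0.44641056 0.34891356 0.21753478] 0.23159211884434985 58.7941712513566
([-5.76, -0.02, 8.08], [0.01, 0.01, 0.01]) ([-5.43, -0.02, 8.31], [0.01, 0.01, 0.01])
tip exp [283.17473826 206.4369186 ]
190 [94, 89, 102, 85, 80, 74, 89, 103]
195 [105, 111, 113, 314, 452, 208, 78, 109]
200 [83, 109, 640, 697, 695, 680, 498, 80]
205 [89, 282, 654, 694, 700, 679, 596, 93]
210 [88, 407, 663, 696, 695, 677, 607, 129]
215 [69, 484, 668, 694, 700, 681, 611, 181]
220 [87, 566, 675, 697, 699, 678, 624, 298]
225 [430, 589, 674, 693, 697, 679, 627, 447]
230 [519, 609, 680, 697, 694, 683, 634, 504]
235 [731, 630, 680, 696, 698, 685, 648, 536]
240 [724, 635, 682, 697, 697, 685, 649, 551]
245 [647, 654, 687, 695, 694, 688, 646, 552]
```

Emit:
send_rows:
  dr:
    - [0, 0, 0]
    - [0, 0, 0]
    - [0, 0, 0]
    - [0, 0, 0]
    - [0, 0, 0]
    - [0, 0, 0]
    - [0, 0, 0]
    - [0, 0, 0]
  xyz:
    - [-1.4, 0, 2]
    - [-2.8, 0, 4]
    - [-4.2, 0, 6]
    - [-5.2, 0, 7.3]
    - [-5.76, 0, 8.08]
    - [-5.76, 0, 8.08]
    - [-5.6, 0, 8.2]
    - [-5.43, 0, 8.31]
  jaw: [0, 0, 0, 0, 0, 0, 0, 0]

```text
time_s: 31.5
eef_pos: [0.449, 0.351, 0.1194]
eef_rot: [-0.103, 0.895, 0.328, 0.282]
wrist_force: [-4.9, -2.9, 3.2]
opening: 0.226
grasp_force: 59.3
```

Emit:
send_rows:
  dr:
    - [0, 0, 0]
    - [0, 0, 0]
    - [0, 0, 0]
    - [0, 0, 0]
    - [0, 0, 0]
    - [0, 0, 0]
    - [0, 0, 0]
    - [0, 0, 0]
  xyz:
    - [0, 0, 0]
    - [0, 0, 0]
    - [0, 0, 0]
    - [0, 0, 0]
    - [0, 0, -1]
    - [0, 0, -3]
    - [0, 0, -6]
    - [0, 0, -9]
  jaw: [0, 32, 32, 32, 32, 32, 32, 32]

```text
time_s: 32.5
eef_pos: [0.409, 0.3171, 0.1936]
eef_rot: [-0.102, 0.896, 0.328, 0.282]
wrist_force: [0.4, 0.5, 0.6]
opening: 0.322
grasp_force: 0.0
```

Run:
```python
from h import *
p,r=pose();print(p)
im=ctrl.camera('wrist');cv2.imwrite('pics/w9.png',im[:,:,::-1])
p,r=pose();halves(p,r,AX+[.30],ori(25.2),.06)
# cap blob of the new tube and the first: grey mid-tone
c=cal('wrist')
for y in (-.092,-.046):
    f=tcp(y,-.0226,.012,.142);q=proj(c,f);a,b=int(q[0]),int(q[1]);print(q,im[b,a-24:a+25:4].astype(int).sum(1).tolist())
```

```text
[0.40895218 0.3170885  0.19357378]
([-6.51, 30.93, -18.12], [-0.37, -2.92, 1.22])
([-11.11, 32.69, -3.29], [-0.37, -2.92, 1.22])
[206.20889234 234.87187639] [73, 473, 581, 593, 588, 586, 589, 586, 586, 576, 219, 458, 464]
[282.66322155 234.97043819] [465, 459, 460, 587, 590, 587, 583, 581, 593, 587, 587, 511, 462]
```

Emit:
send_rows:
  dr:
    - [0, 0, 0]
    - [0, -0.4, 0.2]
    - [-0.1, -0.8, 0.4]
    - [-0.2, -1.3, 0.6]
    - [-0.25, -1.8, 0.8]
    - [-0.3, -2.3, 1]
    - [-0.37, -2.92, 1.22]
    - [-0.37, -2.92, 1.22]
  xyz:
    - [-0.8, 3, -3]
    - [-1.6, 7, -6]
    - [-2.4, 11.5, -8.5]
    - [-3.2, 16, -11]
    - [-4, 20.5, -13.5]
    - [-4.9, 25, -15.5]
    - [-5.7, 28.5, -17]
    - [-6.51, 30.93, -18.12]
  jaw: [45, 45, 45, 45, 45, 45, 45, 45]

```text
time_s: 33.55
eef_pos: [0.49, -0.0216, 0.3053]
eef_rot: [-0.051, 0.949, 0.276, 0.142]
wrist_force: [0.4, 0.3, 0.1]
opening: 0.452
grasp_force: 0.0
```

Emit:
send_rows:
  dr:
    - [0, -0.4, 0.2]
    - [-0.1, -0.8, 0.4]
    - [-0.2, -1.3, 0.6]
    - [-0.25, -1.8, 0.8]
    - [-0.3, -2.3, 1]
    - [-0.37, -2.92, 1.22]
    - [-0.37, -2.92, 1.22]
    - [-0.37, -2.92, 1.22]
  xyz:
    - [-1.5, 4.5, -0.5]
    - [-3.1, 9.3, -1]
    - [-4.8, 14, -1.4]
    - [-6.4, 19, -1.9]
    - [-8.1, 24, -2.4]
    - [-9.7, 28.5, -2.9]
    - [-11.11, 32, -3.29]
    - [-11.11, 32.69, -3.29]
  jaw: [45, 45, 45, 45, 45, 45, 45, 45]

```text
time_s: 34.55
eef_pos: [0.5677, -0.3597, 0.2951]
eef_rot: [-0.0, 0.976, 0.216, -0.003]
wrist_force: [0.8, 0.4, 0.1]
opening: 0.45
grasp_force: 0.0
```

Emit:
send_rows:
  dr:
    - [0, 0, 0]
    - [0, 0, 0]
    - [0, 0, 0]
    - [0, 0, 0]
    - [0, 0, 0]
    - [0, 0, 0]
    - [0, 0, 0]
    - [0, 0, 0]
  xyz:
    - [0, 0, 0]
    - [0, 0, 0]
    - [0, 0, 0]
    - [0, 0, 0]
    - [0, 0, 0]
    - [0, 0, 0]
    - [0, 0, 0]
    - [0, 0, 0]
  jaw: [45, 45, 45, 45, 45, 45, 45, 45]

```text
time_s: 35.55
eef_pos: [0.5682, -0.3576, 0.2959]
eef_rot: [0.0, 0.976, 0.218, -0.002]
wrist_force: [0.3, 0.1, 0.3]
opening: 0.449
grasp_force: 0.0
```

Run:
```python
from h import *
p,r=pose();print(p,go(p,r,AX+[.227],ori(25.2)))
```

```text
[ 0.56822666 -0.3575623   0.29594587] ([-0.03, 0.02, 6.89], [-0.01, 0.05, -0.01])
```

Emit:
send_rows:
  dr:
    - [0, 0.05, 0]
    - [0, 0.05, 0]
    - [0, 0.05, 0]
    - [0, 0.05, 0]
    - [0, 0.05, 0]
    - [0, 0.05, 0]
    - [0, 0.05, 0]
    - [0, 0.05, 0]
  xyz:
    - [0, 0.02, 2.5]
    - [0, 0.02, 5]
    - [0, 0.02, 6.5]
    - [0, 0.02, 6.9]
    - [0, 0.02, 6.9]
    - [0, 0.02, 6.9]
    - [0, 0.02, 6.9]
    - [0, 0.02, 6.9]
  jaw: [45, 45, 45, 45, 0, 0, 0, 0]

```text
time_s: 36.55
eef_pos: [0.5685, -0.3584, 0.2282]
eef_rot: [0.001, 0.976, 0.218, 0.001]
wrist_force: [1.4, -1.9, 2.6]
opening: 0.146
grasp_force: 61.9
```

Emit:
send_rows:
  dr:
    - [0, 0, 0]
    - [0, 0, -1.6]
    - [0, 0, -3.2]
    - [0, 0, -4.9]
    - [0, 0, -6.6]
    - [0, 0, -8.3]
    - [0, 0, -10]
    - [0, 0, -10]
  xyz:
    - [0, 0, 0]
    - [0, 0, 0]
    - [0, 0, 0]
    - [0, 0, 0]
    - [0, 0, 0]
    - [0, 0, 0]
    - [0, 0, 0]
    - [0, 0, 0]
  jaw: [0, 0, 0, 0, 0, 0, 0, 0]

```text
time_s: 37.55
eef_pos: [0.568, -0.358, 0.2282]
eef_rot: [0.0, 0.736, 0.677, 0.0]
wrist_force: [-0.7, -0.1, 5.7]
opening: 0.152
grasp_force: 62.4
```

Emit:
send_rows:
  dr:
    - [0, 0, 0]
    - [0, 0, 0]
    - [0, 0, 0]
    - [0, 0, 0]
    - [0, 0, 0]
    - [0, 0, 0]
    - [0, 0, 0]
    - [0, 0, 0]
  xyz:
    - [0, 0, 0]
    - [0, 0, 0]
    - [0, 0, 0]
    - [0, 0, 0]
    - [0, 0, -2]
    - [0, 0, -5]
    - [0, 0, -8]
    - [0, 0, -10]
  jaw: [0, 45, 45, 45, 45, 45, 45, 45]

```text
time_s: 38.55
eef_pos: [0.5685, -0.3583, 0.3304]
eef_rot: [0.001, 0.736, 0.677, 0.001]
wrist_force: [0.0, -0.0, -0.2]
opening: 0.448
grasp_force: 0.0
```

Emit:
send_rows:
  dr:
    - [0, 0, 1.6]
    - [0, 0, 3.3]
    - [0, 0, 5]
    - [0, 0, 6.7]
    - [0, 0, 8.4]
    - [0, 0, 10.1]
    - [0, 0, 11.8]
    - [0, 0, 13.5]
  xyz:
    - [0.4, -0.8, 0]
    - [0.9, -1.6, 0]
    - [1.4, -2.5, 0]
    - [1.9, -3.4, 0]
    - [2.4, -4.3, 0]
    - [2.9, -5.2, 0]
    - [3.4, -6, 0]
    - [3.84, -6.82, 0]
  jaw: [45, 45, 45, 45, 45, 45, 45, 45]

```text
time_s: 39.55
eef_pos: [0.503, -0.3136, 0.3277]
eef_rot: [-0.0, 0.999, 0.033, 0.0]
wrist_force: [1.3, 0.2, 0.9]
opening: 0.448
grasp_force: 0.0
```

Emit:
send_rows:
  dr:
    - [0, 0, 1.7]
    - [0, 0, 3.4]
    - [0, 0, 5]
    - [0, 0, 6.5]
    - [0, 0, 6.5]
    - [0, 0, 6.5]
    - [0, 0, 6.5]
    - [0, 0, 6.5]
  xyz:
    - [0, 0, 0]
    - [0, 0, 0]
    - [0, 0, 1]
    - [0, 0, 2]
    - [0, 0, 3]
    - [0, 0, 3]
    - [0, 0, 3]
    - [0, 0, 3]
  jaw: [45, 45, 45, 45, 45, 45, 45, 45]

```text
time_s: 40.55
eef_pos: [0.5034, -0.314, 0.2976]
eef_rot: [-0.0, 0.954, -0.299, 0.0]
wrist_force: [0.6, 0.5, 0.1]
opening: 0.451
grasp_force: 0.0
```

```bash
cat >> h.py <<'E'
def cap(im,c):
    "front cap: grey top against the black bench, near predicted pixel; returns centre px and hexagon corner angle"
    q=proj(c,FR+[.185]);a,b=int(q[0]),int(q[1]);w=34
    g=cv2.GaussianBlur(cv2.cvtColor(np.ascontiguousarray(im[b-w:b+w,a-w:a+w]),cv2.COLOR_RGB2GRAY),(3,3),0)
    v=int(np.median(g[w-4:w+5,w-4:w+5]));m=(abs(g.astype(int)-v)<14).astype(np.uint8)
    m=cv2.morphologyEx(m,cv2.MORPH_OPEN,np.ones((3,3),np.uint8))
    l,_=cv2.findContours(m,cv2.RETR_EXTERNAL,cv2.CHAIN_APPROX_NONE)
    k=[x for x in l if cv2.pointPolygonTest(x,(w,w),False)>=0][0]
    h=cv2.convexHull(k);M=cv2.moments(h);cx,cy=M['m10']/M['m00'],M['m01']/M['m00']
    d=k[:,0,:]-[cx,cy];th=np.arctan2(d[:,1],d[:,0]);rr=np.hypot(d[:,0],d[:,1])
    u=np.linspace(-np.pi,np.pi,360);o=np.argsort(th);rv=np.interp(u,th[o],rr[o],period=2*np.pi)
    z=(rv*np.exp(6j*u)).sum();ang=-np.degrees(-np.angle(z))/6
    poly=cv2.approxPolyDP(h,.05*cv2.arcLength(h,True),True)[:,0]
    return q,(cx+a-w,cy+b-w),cv2.contourArea(h),ang,abs(z)/rv.sum(),(poly-[cx,cy]).round(0).tolist()
E
python3 - <<'E'
from h import *
im=cv2.imread('pics/w7.png')[:,:,::-1]
o=ctrl.calibration
p,r=pose();c=cal('wrist');im2=ctrl.camera('wrist');cv2.imwrite('pics/w10.png',im2[:,:,::-1])
print(cap(im,c));print(cap(im2,c));print(p)
cv2.imwrite('pics/w10z.png',cv2.resize(im2[60:320,150:420],(540,520))[:,:,::-1])
E
```

```text
(array([283.94129477, 212.94032195]), (279.7536606373816, 215.74906689635372), 580.5, np.float64(15.704124697328963), np.float64(0.02303485417446227), [[-4.0, -14.0], [12.0, -7.0], [14.0, 4.0], [4.0, 13.0], [-13.0, 4.0], [-14.0, -5.0]])
(array([283.94129477, 212.94032195]), (281.1145556539711, 217.46324180690877), 564.5, np.float64(26.85122710855481), np.float64(0.02310771378254681), [[2.0, -13.0], [13.0, -7.0], [13.0, 7.0], [-1.0, 14.0], [-12.0, 8.0], [-13.0, -6.0]])
[ 0.50344996 -0.31401909  0.29758355]
```

View pics/w10z.png

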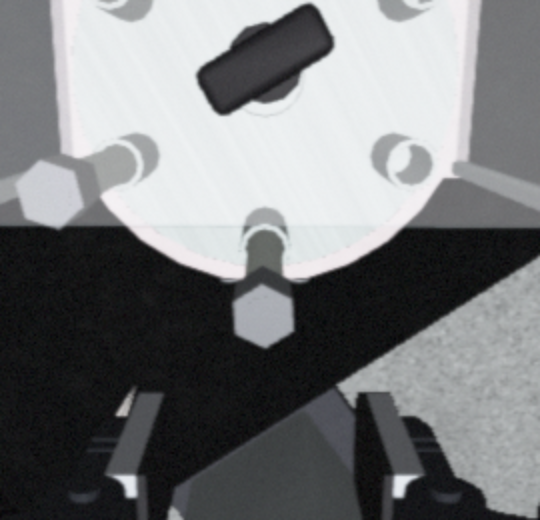

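The cap is at (281,217) with its flats facing left and right, so it can be gripped as it stands.

```bash
cat >> h.py <<'E'
def plan(yb,capres,az=-34.8):
    q,ctr,A,ang,_,_=capres; c=cal('wrist'); f=ray(c,ctr,.185)[:2]
    g=(ang%60)-30; a=az-g; gp=[*((2*f+np.array(FR))/3)]
    print('cap',f,'turn',g); p,r=pose()
    print('down',go(p,r,gp+[.17],ori(a))); print('to rest'); halves(gp+[.42],ori(a),tcp(yb,-.0185,.11,.1275),RT,.06)
E
python3 - <<'E'
from h import *
c=cal('wrist');plan(0.,cap(cv2.imread('pics/w10.png')[:,:,::-1],c))
E
```

```text
cap [ 0.50143363 -0.31054715] turn -3.1487728914451907
down ([-0.26, -0.09, 12.75], [-0.01, -0.0, -0.52])
to rest
([-17.53, -25.91, 4.28], [1.83, 2.52, -5.79])
([-4.84, -29.49, 18.72], [1.83, 2.52, -5.79])
```

Emit:
send_rows:
  dr:
    - [0, 0, -0.5]
    - [0, 0, -0.5]
    - [0, 0, -0.5]
    - [0, 0, -0.5]
    - [0, 0, -0.5]
    - [0, 0, -0.5]
    - [0, 0, -0.5]
    - [0, 0, -0.5]
  xyz:
    - [-0.26, -0.09, 2]
    - [-0.26, -0.09, 5]
    - [-0.26, -0.09, 8]
    - [-0.26, -0.09, 10.5]
    - [-0.26, -0.09, 12.2]
    - [-0.26, -0.09, 12.7]
    - [-0.26, -0.09, 12.7]
    - [-0.26, -0.09, 12.7]
  jaw: [37, 37, 37, 37, 37, 37, 37, 0]

```text
time_s: 41.6
eef_pos: [0.5023, -0.3121, 0.1713]
eef_rot: [0.0, 0.962, -0.274, 0.001]
wrist_force: [0.9, 0.2, 0.5]
opening: 0.223
grasp_force: 58.5
```

Emit:
send_rows:
  dr:
    - [0, 0, 0]
    - [0, 0, 0]
    - [0, 0, 0]
    - [0, 0, 0]
    - [0, 0, 0]
    - [0, 0, 0]
    - [0, 0, 0]
    - [0, 0, 0]
  xyz:
    - [0, 0, 0]
    - [0, 0, 0]
    - [0, 0, 0]
    - [0, 0, -1]
    - [0, 0, -4]
    - [0, 0, -8]
    - [0, 0, -12]
    - [0, 0, -16]
  jaw: [0, 0, 0, 0, 0, 0, 0, 0]

```text
time_s: 42.6
eef_pos: [0.5012, -0.3111, 0.3313]
eef_rot: [-0.001, 0.962, -0.274, -0.001]
wrist_force: [-0.5, 0.2, 0.3]
opening: 0.223
grasp_force: 59.1
```

Emit:
send_rows:
  dr:
    - [0, 0, 0]
    - [0, 0, 0]
    - [0, 0, 0]
    - [0, 0, 0]
    - [0, 0, 0]
    - [0, 0, 0]
    - [0, 0, 0]
    - [0, 0, 0]
  xyz:
    - [0, 0, -4]
    - [0, 0, -7]
    - [0, 0, -9]
    - [0, 0, -9]
    - [0, 0, -9]
    - [0, 0, -9]
    - [0, 0, -9]
    - [0, 0, -9]
  jaw: [0, 0, 0, 0, 0, 0, 0, 0]

```text
time_s: 43.6
eef_pos: [0.5016, -0.3117, 0.4196]
eef_rot: [-0.001, 0.962, -0.274, -0.0]
wrist_force: [-0.2, 0.2, -0.8]
opening: 0.22
grasp_force: 59.1
```

Emit:
send_rows:
  dr:
    - [0.2, 0.3, -0.7]
    - [0.4, 0.6, -1.4]
    - [0.7, 0.9, -2.1]
    - [0.9, 1.2, -2.8]
    - [1.15, 1.5, -3.6]
    - [1.4, 1.9, -4.4]
    - [1.65, 2.3, -5.2]
    - [1.83, 2.52, -5.79]
  xyz:
    - [-1.7, -2.5, 0.4]
    - [-3.8, -5.6, 0.9]
    - [-6, -8.9, 1.5]
    - [-8.3, -12.3, 2]
    - [-10.6, -15.7, 2.6]
    - [-13, -19.2, 3.2]
    - [-15.4, -22.8, 3.8]
    - [-17.53, -25.91, 4.28]
  jaw: [0, 0, 0, 0, 0, 0, 0, 0]

```text
time_s: 44.6
eef_pos: [0.4889, 0.0024, 0.3774]
eef_rot: [-0.055, 0.987, 0.029, 0.151]
wrist_force: [0.3, 0.5, 0.0]
opening: 0.224
grasp_force: 59.1
```

Emit:
send_rows:
  dr:
    - [0.3, 0.4, -0.9]
    - [0.6, 0.8, -1.8]
    - [0.9, 1.2, -2.7]
    - [1.15, 1.6, -3.6]
    - [1.4, 1.9, -4.5]
    - [1.65, 2.25, -5.3]
    - [1.83, 2.52, -5.79]
    - [1.83, 2.52, -5.79]
  xyz:
    - [-0.7, -4.5, 2]
    - [-1.5, -9, 4]
    - [-2.2, -13.5, 6.5]
    - [-3, -18, 9]
    - [-3.7, -22, 12]
    - [-4.3, -26, 15]
    - [-4.84, -29.49, 17.5]
    - [-4.84, -29.49, 18.72]
  jaw: [0, 0, 0, 0, 0, 0, 0, 0]

```text
time_s: 45.6
eef_pos: [0.4756, 0.3153, 0.2132]
eef_rot: [-0.104, 0.896, 0.328, 0.281]
wrist_force: [0.4, -0.5, -0.0]
opening: 0.225
grasp_force: 59.1
```

Emit:
send_rows:
  dr:
    - [0, 0, 0]
    - [0, 0, 0]
    - [0, 0, 0]
    - [0, 0, 0]
    - [0, 0, 0]
    - [0, 0, 0]
    - [0, 0, 0]
    - [0, 0, 0]
  xyz:
    - [0, 0, 0]
    - [0, 0, 0]
    - [0, 0, 0]
    - [0, 0, 0]
    - [0, 0, 0]
    - [0, 0, 0]
    - [0, 0, 0]
    - [0, 0, 0]
  jaw: [0, 0, 0, 0, 0, 0, 0, 0]

```text
time_s: 46.6
eef_pos: [0.4773, 0.3137, 0.2151]
eef_rot: [-0.104, 0.896, 0.326, 0.283]
wrist_force: [-0.1, -0.3, -0.6]
opening: 0.224
grasp_force: 59.1
```

```bash
cat >> h.py <<'E'
def foot(yb,L,name):
    p,r=pose();im=ctrl.camera('wrist');cv2.imwrite(f'pics/{name}.png',im[:,:,::-1]);s=im.astype(int).sum(2)
    c0=int(proj(cal('wrist'),p+r.apply([0,0,L+.008]))[0])
    for row in range(186,216,3): print(row,s[row,c0-24:c0+25:4].tolist())
    print(p,go(p,r,tcp(yb,-.0185,.0135,L),RT),go(p,r,tcp(yb,-.0225,.0135,L),RT))
E
python3 - <<'E'
from h import *
foot(0.,.1275,'w11')
E
```

```text
186 [105, 87, 89, 87, 88, 73, 89, 92, 89, 91, 100, 77, 84]
189 [80, 97, 90, 84, 97, 92, 82, 83, 97, 55, 66, 81, 87]
192 [95, 92, 77, 86, 84, 187, 358, 137, 91, 88, 83, 76, 86]
195 [103, 94, 88, 87, 332, 702, 714, 687, 166, 91, 88, 79, 94]
198 [104, 87, 67, 84, 655, 707, 712, 696, 595, 89, 91, 67, 84]
201 [97, 90, 90, 173, 664, 703, 711, 694, 621, 108, 77, 96, 89]
204 [92, 88, 85, 236, 671, 708, 711, 693, 630, 128, 78, 73, 91]
207 [102, 97, 86, 322, 671, 701, 713, 696, 639, 149, 84, 83, 71]
210 [91, 97, 98, 409, 674, 704, 717, 695, 640, 223, 97, 95, 79]
213 [91, 82, 95, 450, 679, 708, 712, 700, 649, 284, 82, 90, 88]
[0.47726836 0.31372585 0.21510392] ([-5.71, -0.08, 7.86], [0.01, -0.01, -0.03]) ([-5.38, -0.08, 8.09], [0.01, -0.01, -0.03])
```

Emit:
send_rows:
  dr:
    - [0, 0, 0]
    - [0, 0, 0]
    - [0, 0, 0]
    - [0, 0, 0]
    - [0, 0, 0]
    - [0, 0, 0]
    - [0, 0, 0]
    - [0, 0, 0]
  xyz:
    - [-1.4, -0.08, 2]
    - [-2.8, -0.08, 4]
    - [-4.2, -0.08, 5.9]
    - [-5.1, -0.08, 7.1]
    - [-5.7, -0.08, 7.86]
    - [-5.7, -0.08, 7.86]
    - [-5.5, -0.08, 8]
    - [-5.38, -0.08, 8.09]
  jaw: [0, 0, 0, 0, 0, 0, 0, 0]

```text
time_s: 47.65
eef_pos: [0.4773, 0.3159, 0.1174]
eef_rot: [-0.104, 0.896, 0.327, 0.282]
wrist_force: [-9.2, -7.8, 8.3]
opening: 0.224
grasp_force: 61.2
```

Emit:
send_rows:
  dr:
    - [0, 0, 0]
    - [0, 0, 0]
    - [0, 0, 0]
    - [0, 0, 0]
    - [0, 0, 0]
    - [0, 0, 0]
    - [0, 0, 0]
    - [0, 0, 0]
  xyz:
    - [0, 0, 0]
    - [0, 0, 0]
    - [0, 0, 0]
    - [0, 0, 0]
    - [0, 0, -1]
    - [0, 0, -3]
    - [0, 0, -6]
    - [0, 0, -9]
  jaw: [0, 32, 32, 32, 32, 32, 32, 32]

```text
time_s: 48.65
eef_pos: [0.4383, 0.2821, 0.1926]
eef_rot: [-0.103, 0.896, 0.326, 0.283]
wrist_force: [-0.1, 1.1, -0.1]
opening: 0.324
grasp_force: 0.0
```

```bash
cat >> h.py <<'E'
def after(ys,name,az):
    c=cal('wrist');im=ctrl.camera('wrist');cv2.imwrite(f'pics/{name}.png',im[:,:,::-1])
    for y in ys:
        q=proj(c,tcp(y,-.0226,.012,.142));a,b=int(q[0]),int(q[1]);print(q,im[b,max(a-24,0):a+25:4].astype(int).sum(1).tolist())
    p,r=pose();print(p)
    if az is not None: halves(p,r,AX+[.30],ori(az),.06)
E
python3 - <<'E'
from h import *
after((-.092,-.046,0),'w12',-94.8)
E
```

```text
[128.08388811 232.90249468] [664, 499, 600, 611, 615, 610, 609, 608, 580, 609, 227, 221, 231]
[205.84025159 232.62498427] [494, 489, 483, 516, 622, 617, 616, 619, 611, 621, 621, 618, 268]
[283.59829282 232.34746788] [498, 496, 494, 566, 614, 615, 619, 617, 618, 613, 619, 611, 493]
[0.4386925  0.28205571 0.1956743 ]
([-6.32, 28.66, -18.17], [-3.43, -1.43, 10.8])
([20.82, 25.08, 1.98], [-3.43, -1.43, 10.8])
```

Emit:
send_rows:
  dr:
    - [0, 0, 0]
    - [-0.5, -0.2, 1.6]
    - [-1, -0.4, 3.2]
    - [-1.5, -0.6, 4.8]
    - [-2, -0.8, 6.3]
    - [-2.5, -1, 7.8]
    - [-3, -1.25, 9.4]
    - [-3.43, -1.43, 10.8]
  xyz:
    - [-0.8, 3, -3]
    - [-1.6, 7, -6]
    - [-2.4, 11, -8.5]
    - [-3.2, 15, -11]
    - [-4, 19, -13.5]
    - [-4.8, 23, -15.5]
    - [-5.6, 26.5, -17]
    - [-6.32, 28.66, -18.17]
  jaw: [45, 45, 45, 45, 45, 45, 45, 45]

```text
time_s: 49.7
eef_pos: [0.5041, -0.0392, 0.3046]
eef_rot: [-0.061, 0.951, -0.251, 0.171]
wrist_force: [-0.1, -0.6, 1.2]
opening: 0.45
grasp_force: 0.0
```

Emit:
send_rows:
  dr:
    - [-0.5, -0.2, 1.5]
    - [-1, -0.4, 3]
    - [-1.4, -0.6, 4.5]
    - [-1.9, -0.8, 6]
    - [-2.4, -1, 7.5]
    - [-2.9, -1.2, 9]
    - [-3.3, -1.38, 10.4]
    - [-3.43, -1.43, 10.8]
  xyz:
    - [3, 3.6, 0.3]
    - [6, 7.2, 0.6]
    - [9, 10.8, 0.9]
    - [12, 14.4, 1.2]
    - [15, 18, 1.5]
    - [18, 21.6, 1.7]
    - [20, 24, 1.9]
    - [20.82, 25.08, 1.98]
  jaw: [45, 45, 45, 45, 45, 45, 45, 45]

```text
time_s: 50.7
eef_pos: [0.5681, -0.3595, 0.295]
eef_rot: [-0.002, -0.675, 0.738, 0.002]
wrist_force: [-0.0, 0.3, -0.4]
opening: 0.45
grasp_force: 0.0
```

Emit:
send_rows:
  dr:
    - [0, 0, 0]
    - [0, 0, 0]
    - [0, 0, 0]
    - [0, 0, 0]
    - [0, 0, 0]
    - [0, 0, 0]
    - [0, 0, 0]
    - [0, 0, 0]
  xyz:
    - [0, 0, 0]
    - [0, 0, 0]
    - [0, 0, 0]
    - [0, 0, 0]
    - [0, 0, 0]
    - [0, 0, 0]
    - [0, 0, 0]
    - [0, 0, 0]
  jaw: [45, 45, 45, 45, 45, 45, 45, 45]

```text
time_s: 51.7
eef_pos: [0.5683, -0.3574, 0.2957]
eef_rot: [-0.002, -0.677, 0.736, 0.001]
wrist_force: [0.1, -0.1, -0.5]
opening: 0.451
grasp_force: 0.0
```

Run:
```python
from h import *
p,r=pose();print(p,ctrl.get_obs()['q'],go(p,r,AX+[.227],ori(-94.8)))
```

```text
[ 0.56827297 -0.35738522  0.29567355] [-0.73649591  0.36381846  1.28896106 -0.00285603  1.49099933  2.48908869] ([0.06, 0.03, 6.87], [0.03, -0.01, 0.0])
```

Emit:
send_rows:
  dr:
    - [0.03, 0, 0]
    - [0.03, 0, 0]
    - [0.03, 0, 0]
    - [0.03, 0, 0]
    - [0.03, 0, 0]
    - [0.03, 0, 0]
    - [0.03, 0, 0]
    - [0.03, 0, 0]
  xyz:
    - [0.06, 0.03, 2.5]
    - [0.06, 0.03, 5]
    - [0.06, 0.03, 6.5]
    - [0.06, 0.03, 6.9]
    - [0.06, 0.03, 6.9]
    - [0.06, 0.03, 6.9]
    - [0.06, 0.03, 6.9]
    - [0.06, 0.03, 6.9]
  jaw: [45, 45, 45, 45, 0, 0, 0, 0]

```text
time_s: 52.7
eef_pos: [0.568, -0.3584, 0.2279]
eef_rot: [-0.0, -0.677, 0.736, -0.001]
wrist_force: [-1.9, 0.8, 4.6]
opening: 0.147
grasp_force: 61.6
```

Emit:
send_rows:
  dr:
    - [0, 0, 0]
    - [0, 0, -1.6]
    - [0, 0, -3.2]
    - [0, 0, -4.9]
    - [0, 0, -6.6]
    - [0, 0, -8.3]
    - [0, 0, -10]
    - [0, 0, -10]
  xyz:
    - [0, 0, 0]
    - [0, 0, 0]
    - [0, 0, 0]
    - [0, 0, 0]
    - [0, 0, 0]
    - [0, 0, 0]
    - [0, 0, 0]
    - [0, 0, 0]
  jaw: [0, 0, 0, 0, 0, 0, 0, 0]

```text
time_s: 53.7
eef_pos: [0.5677, -0.3585, 0.228]
eef_rot: [0.001, 0.955, -0.298, 0.0]
wrist_force: [-4.0, 0.2, 5.8]
opening: 0.15
grasp_force: 61.8
```

Emit:
send_rows:
  dr:
    - [0, 0, 0]
    - [0, 0, 0]
    - [0, 0, 0]
    - [0, 0, 0]
    - [0, 0, 0]
    - [0, 0, 0]
    - [0, 0, 0]
    - [0, 0, 0]
  xyz:
    - [0, 0, 0]
    - [0, 0, 0]
    - [0, 0, 0]
    - [0, 0, 0]
    - [0, 0, -2]
    - [0, 0, -5]
    - [0, 0, -8]
    - [0, 0, -10]
  jaw: [0, 45, 45, 45, 45, 45, 45, 45]

```text
time_s: 54.7
eef_pos: [0.5683, -0.3583, 0.3302]
eef_rot: [0.001, 0.954, -0.299, 0.002]
wrist_force: [1.0, 0.4, -0.4]
opening: 0.452
grasp_force: 0.0
```

Emit:
send_rows:
  dr:
    - [0, 0, 0]
    - [0, 0, 0]
    - [0, 0, 0]
    - [0, 0, 0]
    - [0, 0, 0]
    - [0, 0, 0]
    - [0, 0, 0]
    - [0, 0, 0]
  xyz:
    - [-2, 0.08, 0]
    - [-4, 0.08, 0]
    - [-6, 0.08, 0]
    - [-7.82, 0.08, 1]
    - [-7.82, 0.08, 2]
    - [-7.82, 0.08, 3]
    - [-7.82, 0.08, 3]
    - [-7.82, 0.08, 3]
  jaw: [45, 45, 45, 45, 45, 45, 45, 45]

```text
time_s: 55.7
eef_pos: [0.5034, -0.3143, 0.2967]
eef_rot: [0.0, 0.954, -0.299, -0.0]
wrist_force: [0.6, -0.9, -0.3]
opening: 0.452
grasp_force: 0.0
```

Run:
```python
from h import *
c=cal('wrist');im=ctrl.camera('wrist');cv2.imwrite('pics/w13.png',im[:,:,::-1]);print(pose()[0])
k=cap(im,c);print(k);plan(.046,k)
```

```text
[ 0.50338717 -0.31428058  0.29690788]
(array([283.29939071, 213.37181316]), (284.500442086649, 217.5903330386089), 565.5, np.float64(13.255141720396681), np.float64(0.024529995130285576), [[-5.0, -14.0], [11.0, -9.0], [13.0, 4.0], [4.0, 13.0], [-12.0, 7.0], [-14.0, -5.0]])
cap [ 0.50005949 -0.31297004] turn -16.74485827960332
down ([-0.26, 0.04, 12.69], [0.01, -0.0, -2.79])
to rest
([-8.97, -28.19, 4.28], [1.48, 2.66, -4.7])
([0.04, -27.6, 19.45], [1.48, 2.66, -4.7])
```

Emit:
send_rows:
  dr:
    - [0, 0, -1.4]
    - [0, 0, -2.79]
    - [0, 0, -2.79]
    - [0, 0, -2.79]
    - [0, 0, -2.79]
    - [0, 0, -2.79]
    - [0, 0, -2.79]
    - [0, 0, -2.79]
  xyz:
    - [-0.26, 0.04, 2]
    - [-0.26, 0.04, 5]
    - [-0.26, 0.04, 8]
    - [-0.26, 0.04, 10.5]
    - [-0.26, 0.04, 12.2]
    - [-0.26, 0.04, 12.7]
    - [-0.26, 0.04, 12.7]
    - [-0.26, 0.04, 12.7]
  jaw: [37, 37, 37, 37, 37, 37, 37, 0]

```text
time_s: 56.75
eef_pos: [0.5013, -0.3134, 0.171]
eef_rot: [0.001, 0.988, -0.157, 0.001]
wrist_force: [-0.8, 0.1, 1.0]
opening: 0.218
grasp_force: 58.4
```

Emit:
send_rows:
  dr:
    - [0, 0, 0]
    - [0, 0, 0]
    - [0, 0, 0]
    - [0, 0, 0]
    - [0, 0, 0]
    - [0, 0, 0]
    - [0, 0, 0]
    - [0, 0, 0]
  xyz:
    - [0, 0, 0]
    - [0, 0, 0]
    - [0, 0, 0]
    - [0, 0, -1]
    - [0, 0, -4]
    - [0, 0, -8]
    - [0, 0, -12]
    - [0, 0, -16]
  jaw: [0, 0, 0, 0, 0, 0, 0, 0]

```text
time_s: 57.75
eef_pos: [0.5002, -0.3123, 0.331]
eef_rot: [0.0, 0.988, -0.157, -0.001]
wrist_force: [0.9, -0.3, -0.6]
opening: 0.229
grasp_force: 59.2
```

Emit:
send_rows:
  dr:
    - [0, 0, 0]
    - [0, 0, 0]
    - [0, 0, 0]
    - [0, 0, 0]
    - [0, 0, 0]
    - [0, 0, 0]
    - [0, 0, 0]
    - [0, 0, 0]
  xyz:
    - [0, 0, -4]
    - [0, 0, -7]
    - [0, 0, -9]
    - [0, 0, -9]
    - [0, 0, -9]
    - [0, 0, -9]
    - [0, 0, -9]
    - [0, 0, -9]
  jaw: [0, 0, 0, 0, 0, 0, 0, 0]

```text
time_s: 58.75
eef_pos: [0.5007, -0.3126, 0.4192]
eef_rot: [0.0, 0.988, -0.157, -0.0]
wrist_force: [0.6, -0.1, 0.3]
opening: 0.223
grasp_force: 59.2
```

Emit:
send_rows:
  dr:
    - [0.15, 0.3, -0.5]
    - [0.3, 0.6, -1]
    - [0.5, 0.9, -1.6]
    - [0.7, 1.25, -2.2]
    - [0.9, 1.6, -2.8]
    - [1.1, 2, -3.5]
    - [1.3, 2.4, -4.2]
    - [1.48, 2.66, -4.7]
  xyz:
    - [-0.9, -2.7, 0.4]
    - [-1.9, -6, 0.9]
    - [-3, -9.5, 1.5]
    - [-4.2, -13.2, 2]
    - [-5.4, -17, 2.6]
    - [-6.6, -20.8, 3.2]
    - [-7.8, -24.6, 3.8]
    - [-8.97, -28.19, 4.28]
  jaw: [0, 0, 0, 0, 0, 0, 0, 0]

```text
time_s: 59.75
eef_pos: [0.5025, -0.0156, 0.3765]
eef_rot: [-0.054, 0.983, 0.09, 0.148]
wrist_force: [0.6, 0.4, -0.8]
opening: 0.223
grasp_force: 59.1
```

Emit:
send_rows:
  dr:
    - [0.2, 0.4, -0.7]
    - [0.45, 0.8, -1.4]
    - [0.7, 1.2, -2.1]
    - [0.9, 1.6, -2.9]
    - [1.15, 2, -3.6]
    - [1.35, 2.4, -4.3]
    - [1.48, 2.66, -4.7]
    - [1.48, 2.66, -4.7]
  xyz:
    - [0, -4.2, 2]
    - [0, -8.5, 4]
    - [0, -12.8, 6.5]
    - [0, -17, 9.3]
    - [0, -21, 12.3]
    - [0, -24.6, 15.3]
    - [0.04, -27.6, 18]
    - [0.04, -27.6, 19.45]
  jaw: [0, 0, 0, 0, 0, 0, 0, 0]

```text
time_s: 60.75
eef_pos: [0.5033, 0.2802, 0.2117]
eef_rot: [-0.103, 0.895, 0.329, 0.281]
wrist_force: [-0.0, -0.4, 0.3]
opening: 0.222
grasp_force: 59.2
```

Emit:
send_rows:
  dr:
    - [0, 0, 0]
    - [0, 0, 0]
    - [0, 0, 0]
    - [0, 0, 0]
    - [0, 0, 0]
    - [0, 0, 0]
    - [0, 0, 0]
    - [0, 0, 0]
  xyz:
    - [0, 0, 0]
    - [0, 0, 0]
    - [0, 0, 0]
    - [0, 0, 0]
    - [0, 0, 0]
    - [0, 0, 0]
    - [0, 0, 0]
    - [0, 0, 0]
  jaw: [0, 0, 0, 0, 0, 0, 0, 0]

```text
time_s: 61.75
eef_pos: [0.5048, 0.2788, 0.2135]
eef_rot: [-0.103, 0.896, 0.328, 0.282]
wrist_force: [0.0, -0.0, -0.2]
opening: 0.226
grasp_force: 59.2
```

Run:
```python
from h import *
foot(.046,.1275,'w14')
```

```text
186 [74, 84, 86, 89, 91, 98, 80, 79, 90, 74, 68, 85, 52]
189 [75, 68, 87, 98, 80, 80, 71, 94, 78, 87, 76, 87, 89]
192 [89, 83, 83, 74, 88, 286, 355, 110, 92, 80, 90, 94, 82]
195 [79, 81, 86, 82, 542, 696, 694, 648, 91, 88, 86, 85, 82]
198 [88, 63, 75, 173, 663, 696, 695, 663, 429, 66, 90, 92, 75]
201 [76, 83, 73, 409, 668, 695, 698, 663, 546, 90, 80, 69, 96]
204 [92, 81, 92, 457, 668, 696, 695, 673, 559, 88, 81, 70, 71]
207 [100, 109, 72, 502, 672, 696, 696, 667, 576, 96, 97, 77, 82]
210 [87, 71, 79, 556, 671, 697, 697, 673, 584, 102, 96, 79, 75]
213 [88, 86, 90, 558, 671, 698, 694, 671, 594, 112, 83, 74, 87]
[0.50478271 0.2787818  0.21349786] ([-5.48, 0.05, 7.83], [0.01, 0.01, 0.01]) ([-5.15, 0.05, 8.06], [0.01, 0.01, 0.01])
```

Emit:
send_rows:
  dr:
    - [0, 0, 0]
    - [0, 0, 0]
    - [0, 0, 0]
    - [0, 0, 0]
    - [0, 0, 0]
    - [0, 0, 0]
    - [0, 0, 0]
    - [0, 0, 0]
  xyz:
    - [-1.4, 0.05, 2]
    - [-2.8, 0.05, 4]
    - [-4.1, 0.05, 5.9]
    - [-4.9, 0.05, 7.1]
    - [-5.48, 0.05, 7.83]
    - [-5.48, 0.05, 7.83]
    - [-5.3, 0.05, 7.95]
    - [-5.15, 0.05, 8.06]
  jaw: [0, 0, 0, 0, 0, 0, 0, 0]

```text
time_s: 62.8
eef_pos: [0.5075, 0.2807, 0.1179]
eef_rot: [-0.103, 0.896, 0.329, 0.282]
wrist_force: [-3.9, -1.7, -0.9]
opening: 0.225
grasp_force: 59.7
```

Emit:
send_rows:
  dr:
    - [0, 0, 0]
    - [0, 0, 0]
    - [0, 0, 0]
    - [0, 0, 0]
    - [0, 0, 0]
    - [0, 0, 0]
    - [0, 0, 0]
    - [0, 0, 0]
  xyz:
    - [0, 0, 0]
    - [0, 0, 0]
    - [0, 0, 0]
    - [0, 0, 0]
    - [0, 0, -1]
    - [0, 0, -3]
    - [0, 0, -6]
    - [0, 0, -9]
  jaw: [0, 32, 32, 32, 32, 32, 32, 32]

```text
time_s: 63.8
eef_pos: [0.4682, 0.2471, 0.1927]
eef_rot: [-0.103, 0.896, 0.328, 0.282]
wrist_force: [0.7, 0.3, 0.1]
opening: 0.317
grasp_force: 0.0
```

Run:
```python
from h import *
after((-.046,0,.046),'w15',-34.8)
```

```text
[128.09714472 232.35008077] [474, 477, 474, 568, 607, 605, 607, 605, 608, 608, 600, 600, 214]
[205.90517905 232.38328983] [482, 479, 487, 493, 614, 616, 611, 617, 620, 610, 609, 612, 363]
[283.68273268 232.41648588] [482, 486, 487, 597, 588, 613, 612, 617, 614, 617, 609, 604, 488]
[0.46860352 0.24688847 0.19575168]
([-6.49, 26.33, -18.15], [-1.9, -2.5, 6.05])
([4.05, 30.37, -1.18], [-1.9, -2.5, 6.05])
```

Emit:
send_rows:
  dr:
    - [0, 0, 0]
    - [-0.3, -0.4, 1]
    - [-0.6, -0.8, 2]
    - [-0.95, -1.25, 3]
    - [-1.25, -1.65, 4]
    - [-1.6, -2.1, 5]
    - [-1.9, -2.5, 6.05]
    - [-1.9, -2.5, 6.05]
  xyz:
    - [-0.8, 3, -3]
    - [-1.6, 6.5, -6]
    - [-2.4, 10, -8.5]
    - [-3.2, 13.5, -11]
    - [-4.1, 17, -13.5]
    - [-5, 20.5, -15.5]
    - [-5.8, 24, -17]
    - [-6.49, 26.33, -18.15]
  jaw: [45, 45, 45, 45, 45, 45, 45, 45]

```text
time_s: 64.85
eef_pos: [0.5194, -0.0563, 0.3046]
eef_rot: [-0.054, 0.987, 0.015, 0.15]
wrist_force: [0.9, 0.0, -0.5]
opening: 0.447
grasp_force: 0.0
```

Emit:
send_rows:
  dr:
    - [-0.3, -0.4, 1]
    - [-0.6, -0.8, 2]
    - [-0.95, -1.25, 3]
    - [-1.25, -1.65, 4]
    - [-1.6, -2.1, 5]
    - [-1.9, -2.5, 6.05]
    - [-1.9, -2.5, 6.05]
    - [-1.9, -2.5, 6.05]
  xyz:
    - [0.6, 4.3, -0.2]
    - [1.2, 8.7, -0.3]
    - [1.8, 13, -0.5]
    - [2.4, 17.5, -0.7]
    - [3, 22, -0.9]
    - [3.5, 26.5, -1]
    - [3.9, 29.5, -1.1]
    - [4.05, 30.37, -1.18]
  jaw: [45, 45, 45, 45, 45, 45, 45, 45]

```text
time_s: 65.85
eef_pos: [0.5677, -0.3589, 0.2947]
eef_rot: [0.0, 0.954, -0.3, -0.002]
wrist_force: [0.2, 0.4, -0.6]
opening: 0.45
grasp_force: 0.0
```

Emit:
send_rows:
  dr:
    - [0, 0, 0]
    - [0, 0, 0]
    - [0, 0, 0]
    - [0, 0, 0]
    - [0, 0, 0]
    - [0, 0, 0]
    - [0, 0, 0]
    - [0, 0, 0]
  xyz:
    - [0, 0, 0]
    - [0, 0, 0]
    - [0, 0, 0]
    - [0, 0, 0]
    - [0, 0, 0]
    - [0, 0, 0]
    - [0, 0, 0]
    - [0, 0, 0]
  jaw: [45, 45, 45, 45, 45, 45, 45, 45]

```text
time_s: 66.85
eef_pos: [0.5681, -0.3574, 0.2954]
eef_rot: [0.0, 0.954, -0.299, -0.002]
wrist_force: [0.4, 0.0, -0.5]
opening: 0.449
grasp_force: 0.0
```

Run:
```python
from h import *
p,r=pose();print(p,go(p,r,AX+[.227],ori(-34.8)))
```

```text
[ 0.56811617 -0.35739031  0.29541477] ([0.02, 0.06, 6.84], [0.02, 0.03, -0.01])
```

Emit:
send_rows:
  dr:
    - [0.02, 0.03, 0]
    - [0.02, 0.03, 0]
    - [0.02, 0.03, 0]
    - [0.02, 0.03, 0]
    - [0.02, 0.03, 0]
    - [0.02, 0.03, 0]
    - [0.02, 0.03, 0]
    - [0.02, 0.03, 0]
  xyz:
    - [0, 0.06, 2.5]
    - [0, 0.06, 5]
    - [0, 0.06, 6.4]
    - [0, 0.06, 6.8]
    - [0, 0.06, 6.8]
    - [0, 0.06, 6.8]
    - [0, 0.06, 6.8]
    - [0, 0.06, 6.8]
  jaw: [45, 45, 45, 45, 0, 0, 0, 0]

```text
time_s: 67.85
eef_pos: [0.5677, -0.3585, 0.2287]
eef_rot: [0.001, 0.954, -0.299, 0.001]
wrist_force: [-2.0, -2.7, 4.0]
opening: 0.144
grasp_force: 61.4
```

Emit:
send_rows:
  dr:
    - [0, 0, 0]
    - [0, 0, -1.6]
    - [0, 0, -3.2]
    - [0, 0, -4.9]
    - [0, 0, -6.6]
    - [0, 0, -8.3]
    - [0, 0, -10]
    - [0, 0, -10]
  xyz:
    - [0, 0, 0]
    - [0, 0, 0]
    - [0, 0, 0]
    - [0, 0, 0]
    - [0, 0, 0]
    - [0, 0, 0]
    - [0, 0, 0]
    - [0, 0, 0]
  jaw: [0, 0, 0, 0, 0, 0, 0, 0]

```text
time_s: 68.85
eef_pos: [0.5677, -0.3587, 0.2287]
eef_rot: [0.001, 0.976, 0.219, 0.001]
wrist_force: [-3.2, -3.1, 4.9]
opening: 0.147
grasp_force: 61.7
```

Emit:
send_rows:
  dr:
    - [0, 0, 0]
    - [0, 0, 0]
    - [0, 0, 0]
    - [0, 0, 0]
    - [0, 0, 0]
    - [0, 0, 0]
    - [0, 0, 0]
    - [0, 0, 0]
  xyz:
    - [0, 0, 0]
    - [0, 0, 0]
    - [0, 0, 0]
    - [0, 0, 0]
    - [0, 0, -2]
    - [0, 0, -5]
    - [0, 0, -8]
    - [0, 0, -10]
  jaw: [0, 45, 45, 45, 45, 45, 45, 45]

```text
time_s: 69.85
eef_pos: [0.5681, -0.3582, 0.3309]
eef_rot: [0.002, 0.976, 0.218, 0.001]
wrist_force: [0.0, -0.9, 0.9]
opening: 0.45
grasp_force: 0.0
```

Emit:
send_rows:
  dr:
    - [0, 0, 1.6]
    - [0, 0, 3.2]
    - [0, 0, 4.8]
    - [0, 0, 6.4]
    - [0, 0, 8.2]
    - [0, 0, 10]
    - [0, 0, 10]
    - [0, 0, 10]
  xyz:
    - [-0.6, -1, 0]
    - [-1.3, -2.2, 0]
    - [-2, -3.4, 0]
    - [-2.7, -4.5, 0]
    - [-3.4, -5.7, 0.5]
    - [-3.98, -6.74, 2]
    - [-3.98, -6.74, 3]
    - [-3.98, -6.74, 3]
  jaw: [45, 45, 45, 45, 45, 45, 45, 45]

```text
time_s: 70.85
eef_pos: [0.5028, -0.3137, 0.2968]
eef_rot: [-0.0, 0.955, -0.298, -0.0]
wrist_force: [-0.8, 0.6, -0.3]
opening: 0.453
grasp_force: 0.0
```

Run:
```python
from h import *
c=cal('wrist');im=ctrl.camera('wrist');cv2.imwrite('pics/w16.png',im[:,:,::-1]);print(pose()[0])
k=cap(im,c);print(k);plan(.092,k)
```

```text
[ 0.50307781 -0.31399812  0.29747597]
(array([283.72303538, 212.01917687]), (282.20752498530277, 217.03762492651381), 567.0, np.float64(16.988914116963297), np.float64(0.022681043686265473), [[-4.0, -13.0], [12.0, -8.0], [14.0, 5.0], [4.0, 13.0], [-12.0, 6.0], [-14.0, -4.0]])
cap [ 0.50087021 -0.31137431] turn -13.011085883036703
down ([-0.23, -0.06, 12.75], [-0.0, -0.0, -2.15])
to rest
([-8.76, -26.4, 4.28], [1.58, 2.62, -5.0])
([0.23, -25.66, 19.5], [1.58, 2.62, -5.0])
```

Emit:
send_rows:
  dr:
    - [0, 0, -1.2]
    - [0, 0, -2.15]
    - [0, 0, -2.15]
    - [0, 0, -2.15]
    - [0, 0, -2.15]
    - [0, 0, -2.15]
    - [0, 0, -2.15]
    - [0, 0, -2.15]
  xyz:
    - [-0.23, -0.06, 2]
    - [-0.23, -0.06, 5]
    - [-0.23, -0.06, 8]
    - [-0.23, -0.06, 10.5]
    - [-0.23, -0.06, 12.2]
    - [-0.23, -0.06, 12.75]
    - [-0.23, -0.06, 12.75]
    - [-0.23, -0.06, 12.75]
  jaw: [37, 37, 37, 37, 37, 37, 37, 0]

```text
time_s: 71.9
eef_pos: [0.502, -0.3126, 0.1712]
eef_rot: [0.001, 0.982, -0.19, 0.001]
wrist_force: [-0.6, -0.2, 0.5]
opening: 0.228
grasp_force: 58.5
```

Emit:
send_rows:
  dr:
    - [0, 0, 0]
    - [0, 0, 0]
    - [0, 0, 0]
    - [0, 0, 0]
    - [0, 0, 0]
    - [0, 0, 0]
    - [0, 0, 0]
    - [0, 0, 0]
  xyz:
    - [0, 0, 0]
    - [0, 0, 0]
    - [0, 0, 0]
    - [0, 0, -1]
    - [0, 0, -4]
    - [0, 0, -8]
    - [0, 0, -12]
    - [0, 0, -16]
  jaw: [0, 0, 0, 0, 0, 0, 0, 0]

```text
time_s: 72.9
eef_pos: [0.5008, -0.3113, 0.3311]
eef_rot: [-0.001, 0.982, -0.19, -0.0]
wrist_force: [0.4, 0.6, -0.1]
opening: 0.222
grasp_force: 59.0
```

Emit:
send_rows:
  dr:
    - [0, 0, 0]
    - [0, 0, 0]
    - [0, 0, 0]
    - [0, 0, 0]
    - [0, 0, 0]
    - [0, 0, 0]
    - [0, 0, 0]
    - [0, 0, 0]
  xyz:
    - [0, 0, -4]
    - [0, 0, -7]
    - [0, 0, -9]
    - [0, 0, -9]
    - [0, 0, -9]
    - [0, 0, -9]
    - [0, 0, -9]
    - [0, 0, -9]
  jaw: [0, 0, 0, 0, 0, 0, 0, 0]

```text
time_s: 73.9
eef_pos: [0.5012, -0.3119, 0.4195]
eef_rot: [-0.0, 0.982, -0.19, -0.0]
wrist_force: [0.3, 0.5, 0.1]
opening: 0.22
grasp_force: 59.0
```

Emit:
send_rows:
  dr:
    - [0.15, 0.3, -0.5]
    - [0.35, 0.6, -1.1]
    - [0.55, 0.9, -1.7]
    - [0.75, 1.25, -2.3]
    - [0.95, 1.6, -3]
    - [1.2, 2, -3.7]
    - [1.4, 2.35, -4.4]
    - [1.58, 2.62, -5]
  xyz:
    - [-0.9, -2.6, 0.4]
    - [-1.9, -5.7, 0.9]
    - [-3, -9, 1.5]
    - [-4.1, -12.4, 2]
    - [-5.3, -16, 2.6]
    - [-6.5, -19.6, 3.2]
    - [-7.7, -23.2, 3.8]
    - [-8.76, -26.4, 4.28]
  jaw: [0, 0, 0, 0, 0, 0, 0, 0]

```text
time_s: 74.9
eef_pos: [0.5183, -0.033, 0.377]
eef_rot: [-0.054, 0.985, 0.073, 0.149]
wrist_force: [0.4, -0.0, -0.5]
opening: 0.222
grasp_force: 59.0
```

Emit:
send_rows:
  dr:
    - [0.25, 0.4, -0.8]
    - [0.5, 0.8, -1.5]
    - [0.75, 1.2, -2.3]
    - [1, 1.6, -3.1]
    - [1.2, 2, -3.8]
    - [1.4, 2.4, -4.5]
    - [1.58, 2.62, -5]
    - [1.58, 2.62, -5]
  xyz:
    - [0, -4, 2]
    - [0.1, -8, 4]
    - [0.1, -12, 6.5]
    - [0.1, -16, 9.3]
    - [0.2, -19.6, 12.3]
    - [0.2, -23, 15.3]
    - [0.23, -25.66, 18]
    - [0.23, -25.66, 19.5]
  jaw: [0, 0, 0, 0, 0, 0, 0, 0]

```text
time_s: 75.9
eef_pos: [0.5346, 0.2446, 0.2127]
eef_rot: [-0.104, 0.896, 0.328, 0.281]
wrist_force: [0.5, 0.3, -0.8]
opening: 0.218
grasp_force: 59.1
```

Emit:
send_rows:
  dr:
    - [0, 0, 0]
    - [0, 0, 0]
    - [0, 0, 0]
    - [0, 0, 0]
    - [0, 0, 0]
    - [0, 0, 0]
    - [0, 0, 0]
    - [0, 0, 0]
  xyz:
    - [0, 0, 0]
    - [0, 0, 0]
    - [0, 0, 0]
    - [0, 0, 0]
    - [0, 0, 0]
    - [0, 0, 0]
    - [0, 0, 0]
    - [0, 0, 0]
  jaw: [0, 0, 0, 0, 0, 0, 0, 0]

```text
time_s: 76.9
eef_pos: [0.5358, 0.2434, 0.2144]
eef_rot: [-0.103, 0.896, 0.327, 0.282]
wrist_force: [0.0, 0.0, -1.1]
opening: 0.223
grasp_force: 59.1
```

Run:
```python
from h import *
foot(.092,.1275,'w17')
```

```text
186 [74, 78, 81, 71, 75, 74, 82, 90, 55, 82, 82, 74, 85]
189 [85, 76, 81, 64, 69, 59, 69, 76, 81, 70, 80, 83, 80]
192 [84, 76, 76, 82, 85, 110, 246, 88, 84, 74, 90, 82, 82]
195 [82, 55, 68, 46, 263, 671, 678, 652, 148, 78, 98, 76, 84]
198 [83, 85, 80, 68, 601, 670, 679, 655, 540, 97, 98, 72, 65]
201 [75, 69, 67, 155, 619, 673, 678, 660, 567, 86, 104, 82, 68]
204 [82, 83, 70, 214, 620, 673, 677, 658, 570, 125, 80, 73, 72]
207 [76, 75, 67, 288, 618, 671, 675, 657, 585, 147, 99, 88, 76]
210 [95, 76, 73, 368, 642, 677, 682, 665, 588, 199, 91, 70, 80]
213 [75, 73, 80, 398, 640, 672, 679, 662, 587, 235, 89, 78, 60]
[0.53576878 0.24339452 0.21443276] ([-5.6, -0.04, 7.86], [0.0, -0.0, -0.02]) ([-5.28, -0.04, 8.08], [0.0, -0.0, -0.02])
```

Emit:
send_rows:
  dr:
    - [0, 0, 0]
    - [0, 0, 0]
    - [0, 0, 0]
    - [0, 0, 0]
    - [0, 0, 0]
    - [0, 0, 0]
    - [0, 0, 0]
    - [0, 0, 0]
  xyz:
    - [-1.4, -0.04, 2]
    - [-2.8, -0.04, 4]
    - [-4.1, -0.04, 5.9]
    - [-5, -0.04, 7.1]
    - [-5.6, -0.04, 7.86]
    - [-5.6, -0.04, 7.86]
    - [-5.4, -0.04, 7.97]
    - [-5.28, -0.04, 8.08]
  jaw: [0, 0, 0, 0, 0, 0, 0, 0]

```text
time_s: 77.95
eef_pos: [0.5372, 0.2455, 0.1178]
eef_rot: [-0.103, 0.896, 0.328, 0.282]
wrist_force: [-4.9, -4.2, -0.5]
opening: 0.222
grasp_force: 60.0
```

Emit:
send_rows:
  dr:
    - [0, 0, 0]
    - [0, 0, 0]
    - [0, 0, 0]
    - [0, 0, 0]
    - [0, 0, 0]
    - [0, 0, 0]
    - [0, 0, 0]
    - [0, 0, 0]
  xyz:
    - [0, 0, 0]
    - [0, 0, 0]
    - [0, 0, 0]
    - [0, 0, 0]
    - [0, 0, -1]
    - [0, 0, -3]
    - [0, 0, -6]
    - [0, 0, -9]
  jaw: [0, 32, 32, 32, 32, 32, 32, 32]

```text
time_s: 78.95
eef_pos: [0.4978, 0.212, 0.1927]
eef_rot: [-0.103, 0.896, 0.327, 0.282]
wrist_force: [0.9, 0.7, 0.3]
opening: 0.321
grasp_force: 0.0
```

Emit:
send_rows:
  dr:
    - [0, 0, 0]
    - [0, 0, 0]
    - [0, 0, 0]
    - [0, 0, 0]
    - [0, 0, 0]
    - [0, 0, 0]
    - [0, 0, 0]
    - [0, 0, 0]
  xyz:
    - [2, -2, -3]
    - [4, -4, -6]
    - [5, -6, -8]
    - [5, -8, -9]
    - [5, -9, -9]
    - [5, -9, -9]
    - [5, -9, -9]
    - [5, -9, -9]
  jaw: [32, 32, 32, 32, 32, 32, 32, 32]

```text
time_s: 79.95
eef_pos: [0.4326, 0.2739, 0.2936]
eef_rot: [-0.103, 0.896, 0.327, 0.282]
wrist_force: [-0.4, 0.3, 0.2]
opening: 0.32
grasp_force: 0.0
```

Run:
```python
from h import *
c=cal('wrist');w=ctrl.camera('wrist')[:,:,::-1];t=ctrl.camera('top')[:,:,::-1]
for y in (-.092,-.046,0,.046,.092): print(y,proj(c,tcp(y,-.0226,.012,.142)).round(0),proj(c,tcp(y,-.0226,.012,0)).round(0))
m=np.hstack([cv2.resize(w,(560,420)),cv2.resize(t[140:245,120:180],(240,420))]);cv2.imwrite('pics/fin.png',m);cv2.imwrite('pics/top1.png',t)
d=cv2.absdiff(t,cv2.imread('pics/top0.png')).max(2)[140:250,220:440]>60
print('bystander px (cube,marker,mouse,pen)',d[70:110,0:100].sum())
```

```text
-0.092 [174. 253.] [207. 209.]
-0.046 [227. 253.] [244. 209.]
0 [280. 253.] [281. 208.]
0.046 [333. 253.] [318. 208.]
0.092 [387. 252.] [355. 208.]
bystander px (cube,marker,mouse,pen) 0
```

View pics/fin.png

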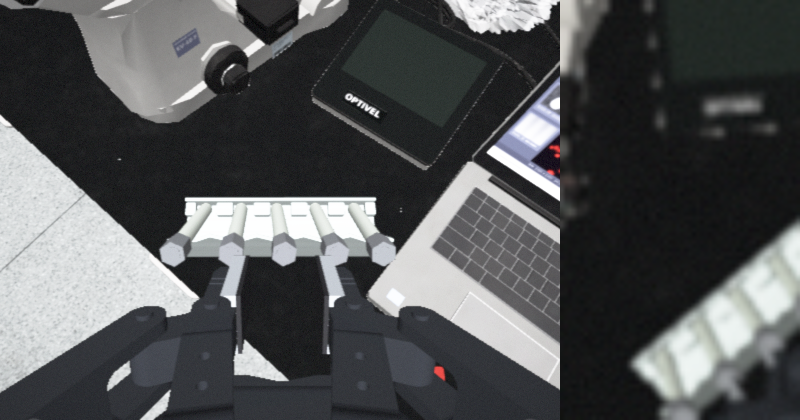

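All five tubes lean one to a bay, with caps at (174,250), (230,250), (284,250), (334,250) and (384,250) and feet at the lip. These match the predicted pixels, and the gripper is clear. I'm handing the job in.

```bash
python3 -c "
from bench import ctrl
print(ctrl.hand_in())"
```

```text
the job is handed in; nothing more can be done
None
```

All five tubes from the warmer now lean cap up in the slant rest, one to a bay with feet at the stop lip. The final pictures show no bystander moved, and the job was handed in at about 80 s of the 210 s allowed; no verdict was returned.

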